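Pack the reagent case and hang its tag beside the first

ROBOT

A 6-joint arm with a two-finger parallel gripper is mounted at the origin on a cart in front of the work surface, level with it; the furniture and walls round the work are solid. World frame = base frame: x ahead of the robot, y to its left, z up, the work surface at z = 0. Lengths are in m, angles in rad, forces in N, time in s.
With the tool pointing down it reaches from about 0.375 to 0.9 m from the base axis. Payload 3.1 kg.
Tool frame: the origin (TCP) lies between the finger pads; the fingertips stand 17 mm ahead of it and the grasp point (between the pads) lies 2 mm behind it (robot.nose_length is the distance from the TCP to the fingertips, in m); z points along the fingers, y is the line along which they close (so a half turn about z gives the same grasp; the last joint's range is limited). The gripper opens to 87 mm and grips with 3 to 60 N. Pads are 19 mm wide; open, the fingers measure 117 mm over their backs; the gripper's body (75 mm by 190 mm) begins 51 mm behind the grasp point.
Start: joints at [1.107, 0.527, 1.433, -0, 1.181, -0.178], TCP at [0.176, 0.6, 0.24] pointing down, gripper open.
Joint ranges: [-3.08, 3.08], [-0.75, 2.2], [0.22, 2.44], [-1.43, 4.57], [0, 2.65], [-2.85, 2.85]. Speed limits (rad/s): [2.79, 2.79, 3.14, 3.14, 3.14, 3.14].

INTERFACE

Orientations are given as a unit quaternion [x, y, z, w].
In Python, from rig import robot, cams gives the robot as it stands.
- The arm moves only by the shell command python3 -m pendant 'ROWS' [FORCE]. ROWS is JSON, a list of rows, each an object with "jaw": the opening, from 0 (shut) to 1 (fully open); "linear": the shift along the tool's x, y, z in cm, a list of three; "twist": the turn about the tool's z in degrees. A call has 1 to 12 rows; each row shifts and turns the commanded pose from where the row before left it, along the tool's axes as they then stand; what a row does not reach is not made up. A row lasts 1/12 s, in which the tool goes at most 41.7 mm and 7.16 degrees, less where a joint would pass 70% of its speed; a pose out of reach is approached as far as the arm can. A call is refused whole if a number of a shift passes 4.17 or a number of a turn 7.16, either way. A call with a gripper value outside its range is refused whole. The fingers move at their own pace and stop on an object; FORCE is the grip in N (left out, the last holds). Time passes only in rows, so rows that do not move let the fingers close. It gives the time, the measured TCP pose, the force, the opening and the grip force at its end, in the units of the state.
- robot.get_obs(): the state, without advancing time (a new reading comes with each control period).
- cams.camera(name): name is "scene" or "top" or "wrist"; returns a dict with "color" (420x560x3 uint8, blue, green, red), "depth" (420x560 float32, m along the optical axis (not along the pixel's ray), 0 where there is no reading), "fov_y" (degrees; the focal length in pixels is half the picture's height over the tangent of half this angle, whatever the lens; pixels are square), "cx", "cy" (the principal point, pixels), "view" (4x4, takes a point from world to camera coordinates). Camera axes: x right, y down, z forward; pixel columns grow to the right and rows downward; lengths in m; the calibration is good to about 2 mm. The wrist camera is an equidistant fisheye: a pixel r from the principal point sees the ray r / f radians off the axis. A picture is of the moment at which its call begins.
- robot.hand_in(): hands the job in; it is judged then, once.
The state is a dict: "time": time; "q": joint angles; "joint_velocities": joint speeds; "joint_torque": joint torques, N m; "position": TCP position; "tool_rot": TCP orientation; "ft_force": force on the tool from outside, world axes, zero at the start; "moment": the same for the moment, N m; "grip_width": finger opening in m; "grip_force": force on a finger pad.
Only numpy, scipy, OpenCV 4.12 (cv2) and the standard library are available. Lean on these libraries where they do the work, as an engineer would, in place of code of your own. Each camera call takes 0.05 s, during which the arm holds its last target. There are 200 camera calls.

TASK

Pack the orange reagent case: first lift its lid by the bar handle until it rests on its stop, and leave it open for the count. Stand every white reagent bottle upright in the case, one to a bay; lay the roll of tape flat and wholly on the round blue mat, ready for sealing; and hang the yellow tag from its block on the prong of the hook stand, next to the red tag that already hangs there, without dislodging the red one. Both tags must hang freely at the end, and the small beaker must be left alone.

Things in the scene. Friction and masses are not known exactly. Their poses are not given: they have to be found in the camera images.
- case: Fixed orange case, left: a tray 96 mm deep (its x), 276 long (its y), 45 high, floor and walls 5 mm, under a deep hinged lid. Three black dividers, 3 mm thick, 25 mm above the floor, make four bays in a row along y, each 64 mm along y by 86 along x. Origin: centre of its underside; x points from the handle side to the hinge side, z up.
- case_bay0 (a point): Centre of the floor of bay 0 of the case, 5 mm above the table (bays 0 to 3 run along the case's +y, 67 mm apart).
- case_bay1 (a point): Centre of the floor of bay 1 of the case, 5 mm above the table (bays 0 to 3 run along the case's +y, 67 mm apart).
- case_bay2 (a point): Centre of the floor of bay 2 of the case, 5 mm above the table (bays 0 to 3 run along the case's +y, 67 mm apart).
- case_bay3 (a point): Centre of the floor of bay 3 of the case, 5 mm above the table (bays 0 to 3 run along the case's +y, 67 mm apart).
- case_lid (a joint): Angle of the case's lid: 0 shut, grows as the lid opens, 1.83 rad when it rests on its stop, leaning back past upright. The lid (250 g) falls shut if released below about 0.85 rad and sinks slowly open onto its stop by itself if released above that.
- case_lid_handle (a point): Centre of the lid's handle: a steel bar parallel to the case's y, 100 mm long, about 10 mm thick, standing 35 mm off the front (-x) face of the lid; 90 mm above the table when shut, 21 mm below the lid's top. It swings with the lid. Can be pinched from above, one finger between bar and lid, and turns between the fingers as the lid rises.
- case_lid_hinge (a point): Middle of the lid's hinge line, which runs along the case's y, 48 mm behind the case's origin and 45 mm above the table. The shut lid is 96 mm deep and 66 mm high.
- bottle_a_center (a point): White screw-cap reagent bottle (opaque, round), 50 mm across and 100 mm tall: straight body up to 84 mm, then a 32 mm cap; 85 g or so. Stands upright on the table at the start, to the right of the tube rack. This point is its centre, 50 mm above its underside; z is its own axis. May be absent.
- bottle_b_center (a point): White screw-cap reagent bottle (opaque, round), 50 mm across and 100 mm tall: straight body up to 84 mm, then a 32 mm cap; 85 g or so. Stands upright on the table at the start, to the right of the tube rack. This point is its centre, 50 mm above its underside; z is its own axis. May be absent.
- bottle_c_center (a point): White screw-cap reagent bottle (opaque, round), 50 mm across and 100 mm tall: straight body up to 84 mm, then a 32 mm cap; 85 g or so. Stands upright on the table at the start, to the right of the tube rack. This point is its centre, 50 mm above its underside; z is its own axis. May be absent.
- bottle_d_center (a point): White screw-cap reagent bottle (opaque, round), 50 mm across and 100 mm tall: straight body up to 84 mm, then a 32 mm cap; 85 g or so. Stands upright on the table at the start, to the right of the tube rack. This point is its centre, 50 mm above its underside; z is its own axis. May be absent.
- tag_yellow_hole (a point): Yellow tag, to be hung up: flat plastic tag, 8 mm thick (its x), 70 wide (its y), 140 tall (its z), 50 g, with a window 40 mm wide and 46 high, and a solid strip 40 mm high above it. Point: middle of the window's top edge (which rests on a hook), 100 mm above the underside. Starts upright in the slot of the grey block, its underside 6 mm above the table.
- tag_red_hole (a point): Red tag, already hanging on the prong near the upright: flat plastic tag, 8 mm thick (its x), 70 wide (its y), 140 tall (its z), 50 g, with a window 40 mm wide and 46 high, and a solid strip 40 mm high above it. Point: middle of the window's top edge (which rests on a hook), 100 mm above the underside.
- hook_stand: Fixed stand with one hook, at the right. Origin: on the table under the front face of its upright. A round steel prong 10 mm thick runs level from the upright along the stand's own -x for 105 mm, its axis 220 mm above the table, then turns up: the tip ends 112 mm out, its top 239 mm above the table (14 mm above the prong's top line).
- hook_spot (a point): Free place on the prong for the second tag: on the prong's top line, 75 mm out from the upright and 225 mm above the table; axes as the stand's (-x points out toward the tip, which is 37 mm farther out).
- tag_block: Fixed grey block (50 x 94 x 30 mm, slot 12 mm wide and 24 mm deep) that holds the yellow tag at the start, right front; the tag lifts straight out; origin at the centre of its underside; its slot runs along its y.
- small_beaker_center (a point): Bystander: small glass beaker, 76 x 70 x 85 mm, behind the bottles; point 42 mm above its underside. Leave alone.
- tape_center (a point): Roll of brown paper tape lying flat, 84 mm across, 18 mm high, 60 g, with a round hole that looks 52 mm wide but is solid where it exceeds a 37 mm square with its corners on the roll's x and y axes. Grip across the ring, one finger in the hole, best half-way between those axes (ring 24 mm thick there). Starts behind the tube rack. Point: its centre, 9 mm above its underside.
- mat: Round blue mat fixed to the table, 170 mm across, 3 mm thick, front left, beside the tube rack (fixed wire rack over x 0.32 to 0.58, y -0.09 to 0.14, 100 mm high with its tubes). Origin: centre of its underside.
Mind the look-alikes: they are no part of the job. What is shaped like the part that bears tape_center but green is not meant.

How it is judged:
On the way:
1. the lid is open and rests on its stop (value of joint case_lid above 1.76 rad and velocity of joint case_lid below 0.1 rad/s), for 0.3 s.
At the end, for the whole second after the job is handed in: lid open on its stop (above 1.75 rad); every bottle present upright (within 0.12 rad) on a bay floor; tape flat on the mat (centre within 45 mm of its centre); both tags hang by their windows on the prong, between upright and tip, all at rest (value of joint case_lid above 1.75 rad and x of bottle_a_center in the frame of case between -0.04 and 0.04 m and y of bottle_a_center in the frame of case between -0.13 and 0.13 m and z of bottle_a_center in the frame of case between 0.045 and 0.063 m and angle between each of bottle_a_center, bottle_b_center, bottle_c_center, bottle_d_center's own z axis and vertical below 0.12 rad and linear speed of each of bottle_a, bottle_b, bottle_c, bottle_d, tape below 0.03 m/s and x of bottle_b_center in the frame of case between -0.04 and 0.04 m and y of bottle_b_center in the frame of case between -0.13 and 0.13 m and z of bottle_b_center in the frame of case between 0.045 and 0.063 m and x of bottle_c_center in the frame of case between -0.04 and 0.04 m and y of bottle_c_center in the frame of case between -0.13 and 0.13 m and z of bottle_c_center in the frame of case between 0.045 and 0.063 m and x of bottle_d_center in the frame of case between -0.04 and 0.04 m and y of bottle_d_center in the frame of case between -0.13 and 0.13 m and z of bottle_d_center in the frame of case between 0.045 and 0.063 m and horizontal distance between tape_center and mat below 0.045 m and height (world z) of tape_center between 0.009 and 0.017 m and angle between tape_center's own z axis and vertical below 0.1 rad and x of tag_red_hole in the frame of hook_stand between -0.112 and -0.006 m and y of tag_red_hole in the frame of hook_stand between -0.02 and 0.02 m and height (world z) of tag_red_hole between 0.215 and 0.236 m and x of tag_yellow_hole in the frame of hook_stand between -0.112 and -0.006 m and y of tag_yellow_hole in the frame of hook_stand between -0.02 and 0.02 m and height (world z) of tag_yellow_hole between 0.215 and 0.236 m and linear speed of each of tag_red, tag_yellow below 0.08 m/s); the robot touches nothing.
It fails at once if the red tag was dislodged from the prong (height (world z) of tag_red_hole below 0.195 m).
It fails at once if the small beaker was shifted by more than 40 mm (distance of small_beaker_center from where it was at the start of the episode above 0.04 m).
Of bottle_a, bottle_b, bottle_c, bottle_d only 2 to 4 are there at a start; the rules pass over those that are not, and their reading is None.
At some moment in a run one of tape may be knocked a few centimetres aside while the robot is not near it.
It also fails if it takes over 210 s, if anything falls off the work surface, if the arm or the gripper's body presses on something with over 40 N, if the wrist force passes 120 N, or if a joint passes its speed limit or range.

## Working session

There is one attempt and no reset: what is moved stays moved. The work goes in short steps, Python scripts to look and compute and a shell command to move; the robot and the scene stay as the last step left them, time stands still between calls to the robot, and variables do not carry over. Pictures are saved under pics/ and viewed, at most 18 in all, crops included, and the job is handed in when it is done.

```bash
ls; mkdir -p pics
cat > h.py <<'E'
import numpy as np, cv2
from rig import robot, cams
from scipy.spatial.transform import Rotation as R
def snap(n):
    c=cams.camera(n); c['f']=c['color'].shape[0]/2/np.tan(np.radians(c['fov_y'])/2); c['inv']=np.linalg.inv(c['view']); c['n']=n; return c
def ray(c,u,v):
    a,b=(u-c['cx']),(v-c['cy'])
    if c['n']=='wrist':
        r=np.hypot(a,b)+1e-9; t=r/c['f']; d=np.array([np.sin(t)*a/r,np.sin(t)*b/r,np.cos(t)])
    else: d=np.array([a/c['f'],b/c['f'],1.])
    return c['inv'][:3,3], c['inv'][:3,:3]@d
def onz(c,u,v,z):
    o,d=ray(c,u,v); return o+d*(z-o[2])/d[2]
def cloud(c):
    v,u=np.mgrid[:c['color'].shape[0],:c['color'].shape[1]]; a=u-c['cx'];b=v-c['cy'];z=c['depth']
    if c['n']=='wrist':
        r=np.hypot(a,b)+1e-9;t=np.tan(r/c['f']); p=np.stack([t*a/r*z,t*b/r*z,z],-1)
    else: p=np.stack([a/c['f']*z,b/c['f']*z,z],-1)
    w=p@c['inv'][:3,:3].T+c['inv'][:3,3]; w[z<=0]=np.nan; return w
def state():
    o=robot.get_obs(); r=R.from_quat(o['tool_rot']).as_matrix()
    print('t',round(o['time'],2),'p',np.round(o['position'],4),'x',np.round(r[:,0],3),'y',np.round(r[:,1],3),'z',np.round(r[:,2],3),'F',np.round(o['ft_force'],1),'w',round(o['grip_width'],4),'g',np.round(o['grip_force'],1),'q',np.round(o['q'],2))
    return o,r
def todelta(target):
    o,r=state(); print('tool cm',np.round(r.T@(np.array(target)-o['position'])*100,2))
E
python3 - <<'E'
from h import *
import pickle
state()
for n in ['scene','top']:
    c=snap(n); pickle.dump(c,open(n+'.pkl','wb')); cv2.imwrite(f'pics/{n}0.png',c['color']); print(n,c['inv'].round(3).tolist(),c['f'],c['cx'],c['cy'])
E
```

```text
pics
t 0.0 p [0.1758 0.599  0.2386] x [-0.959  0.282  0.   ] y [ 0.282  0.959 -0.002] z [-0.001 -0.002 -1.   ] F [ 0.1 -0.4  1.1] w 0.087 g 0.0 q [ 1.11  0.53  1.43 -0.    1.18 -0.18]
scene [[0.644, -0.53, 0.552, -0.336], [-0.765, -0.466, 0.445, -0.729], [0.022, -0.709, -0.705, 1.288], [0.0, 0.0, 0.0, 1.0]] 529.2486659434126 280.68788851283045 211.29637187097467
top [[0.027, -0.985, 0.171, 0.272], [-1.0, -0.026, 0.009, -0.045], [-0.004, -0.171, -0.985, 1.795], [0.0, 0.0, 0.0, 1.0]] 538.3777900034639 278.6780384498435 205.1773044465428
```

View pics/scene0.png

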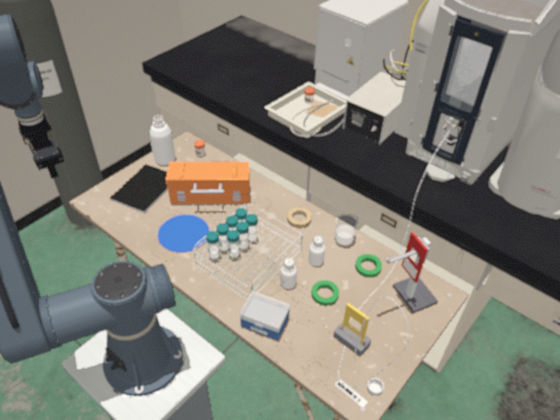

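View pics/top0.png

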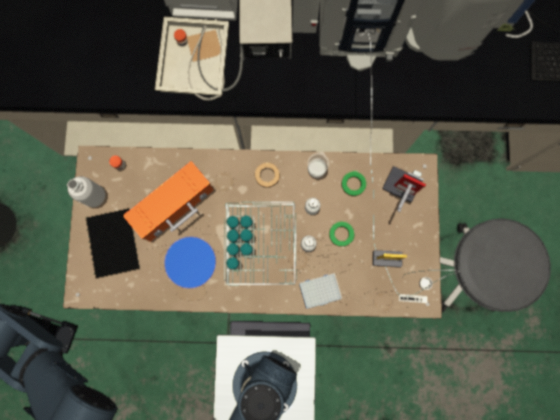

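Scene: orange case (208,184), bottles (289,272) and (317,250), tape (299,215), mat (183,233), red tag (415,257), yellow tag (355,322). Top: case (170,200), bottles (313,205)/(308,243), tape (267,175), mat (190,262). Two bottles are present.

Run:
```python
from h import *
import pickle
C={n:pickle.load(open(n+'.pkl','rb')) for n in ['top','scene']}
for n,c in C.items():
    c['W']=cloud(c); c['H']=cv2.cvtColor(c['color'],cv2.COLOR_BGR2HSV)
def mask(c,lo,hi,box=None):
    m=cv2.inRange(c['H'],lo,hi)
    if box: b=np.zeros_like(m); b[box[1]:box[3],box[0]:box[2]]=255; m&=b
    return m
def rep(name,c,m,zr):
    W=c['W']; k=(m>0)&(W[...,2]>zr[0])&(W[...,2]<zr[1]); p=W[k]
    if len(p)<3: print(name,'few',len(p)); return p
    (cx,cy),(w,h),a=cv2.minAreaRect(p[:,:2].astype(np.float32)*1000)
    print(name,c['n'],len(p),'med',np.median(p,0).round(3),'rect',round(cx,1),round(cy,1),round(w,1),round(h,1),round(a,1),'z',np.percentile(p[:,2],[2,98]).round(3)); return p
t,s=C['top'],C['scene']
for c,b in ((t,(115,150,220,245)),(s,(160,150,260,215))):
    rep('lidtop',c,mask(c,(3,150,120),(18,255,255),b),(.1,.125))
for c,b in ((t,(150,230,230,300)),(s,(140,200,220,260))):
    rep('mat',c,mask(c,(100,120,60),(130,255,255),b),(-.01,.02))
for c,b in ((t,(250,160,285,190)),(s,(280,200,318,232))):
    rep('tape',c,mask(c,(5,60,120),(25,255,255),b),(.010,.03))
for nm,b in (('b1',(300,195,325,217)),('b2',(298,233,320,255))):
    rep(nm+'cap',t,mask(t,(0,0,100),(180,80,255),b),(.09,.115))
for nm,b in (('b1',(305,233,330,268)),('b2',(277,255,300,292))):
    rep(nm,s,mask(s,(0,0,100),(180,60,255),b),(.09,.11)); rep(nm,s,mask(s,(0,0,100),(180,60,255),b),(.03,.08))
for c,b in ((t,(375,245,415,270)),(s,(335,300,375,345))):
    rep('yel',c,mask(c,(20,130,120),(35,255,255),b),(.03,.17))
for c,b in ((t,(395,165,430,195)),(s,(395,225,435,290))):
    rep('red',c,mask(c,(0,150,80),(5,255,255),b)|mask(c,(172,150,80),(180,255,255),b),(.05,.3))
for c,b in ((t,(365,240,410,275)),(s,(325,315,380,355))):
    rep('block',c,mask(c,(0,0,30),(180,70,200),b),(.025,.034))
for c,b in ((t,(370,165,430,230)),(s,(375,220,440,310))):
    p=rep('prong',c,mask(c,(0,0,0),(180,255,255),b),(.205,.232))
    rep('standhigh',c,mask(c,(0,0,0),(180,255,255),b),(.235,.5))
for c,b in ((t,(160,195,220,245)),(s,(180,175,235,205))):
    p=rep('handle',c,mask(c,(0,0,90),(180,90,255),b),(.07,.11))
big=[np.hstack([cv2.resize(t['color'][155:275,360:440],None,fx=5,fy=5,interpolation=2)[:600],cv2.resize(s['color'][215:355,330:440],(400,600),interpolation=2)])]
cv2.imwrite('pics/z1.png',big[0][:600,:800])
```

```text
lidtop top 2609 med [0.572 0.329 0.112] rect 573.6 329.0 99.2 276.2 41.9 z [0.103 0.12 ]
lidtop scene 1522 med [0.567 0.322 0.111] rect 568.5 324.9 104.3 277.0 42.0 z [0.102 0.117]
mat top 1928 med [0.383 0.261 0.003] rect 384.1 262.0 159.7 165.3 1.1 z [-0.006  0.012]
mat scene 1315 med [0.379 0.262 0.003] rect 381.5 266.3 163.2 149.3 8.1 z [-0.004  0.009]
tape top 326 med [0.682 0.014 0.018] rect 682.2 18.6 87.9 98.3 1.6 z [0.011 0.026]
tape scene 281 med [0.679 0.011 0.017] rect 683.2 12.0 87.3 81.0 23.2 z [0.011 0.024]
b1cap top 71 med [ 0.576 -0.139  0.101] rect 574.9 -139.1 28.5 25.6 2.9 z [0.093 0.107]
b2cap top 72 med [ 0.45  -0.129  0.099] rect 452.2 -128.7 29.8 25.6 1.4 z [0.093 0.107]
b1 scene 79 med [ 0.572 -0.143  0.099] rect 573.5 -141.5 29.6 29.5 65.7 z [0.09  0.105]
b1 scene 208 med [ 0.56  -0.152  0.059] rect 567.9 -146.9 36.2 48.3 33.8 z [0.031 0.078]
b2 scene 85 med [ 0.448 -0.131  0.099] rect 449.6 -131.1 31.0 26.8 13.3 z [0.091 0.105]
b2 scene 246 med [ 0.438 -0.14   0.058] rect 463.5 -111.0 104.3 47.7 53.8 z [0.031 0.078]
yel top 85 med [ 0.41  -0.387  0.144] rec
[... 348 characters left out ...]
.03 ] rect 411.1 -387.8 92.5 50.2 88.3 z [0.025 0.034]
block scene 311 med [ 0.398 -0.396  0.029] rect 408.8 -391.8 94.9 53.9 88.1 z [0.026 0.034]
prong top 135 med [ 0.601 -0.406  0.224] rect 589.5 -419.0 66.9 109.1 84.6 z [0.209 0.232]
standhigh top 226 med [ 0.628 -0.427  0.254] rect 591.7 -419.5 66.6 121.4 84.9 z [0.236 0.27 ]
prong scene 214 med [ 0.605 -0.41   0.223] rect 582.7 -421.9 67.8 102.0 85.9 z [0.206 0.231]
standhigh scene 331 med [ 0.62  -0.432  0.254] rect 498.9 -436.4 304.7 91.3 12.7 z [0.236 0.335]
handle top 163 med [0.51  0.275 0.095] rect 522.8 282.3 42.9 108.3 41.4 z [0.084 0.103]
handle scene 159 med [0.512 0.272 0.093] rect 521.7 282.0 50.4 110.6 41.6 z [0.071 0.101]
```

View pics/z1.png

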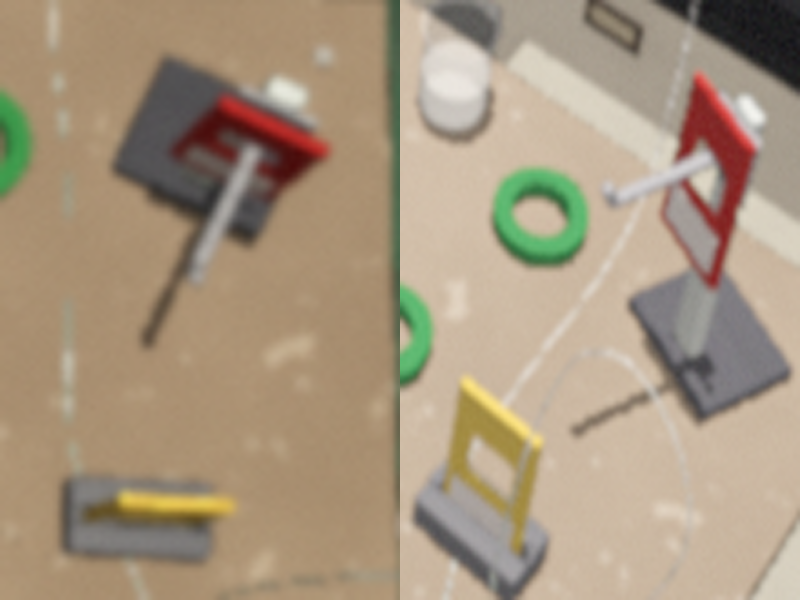

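Crop: the prong points down-left in the top view, toward the robot. The red tag hangs near the upright and the yellow tag stands in its block. I'll start with the lid.

```bash
python3 -m pendant '[{"jaw":0.25,"linear":[0,0,0],"twist":6.4},{"jaw":0.25,"linear":[0,0,0],"twist":6.4},{"jaw":0.25,"linear":[0,0,0],"twist":6.4},{"jaw":0.25,"linear":[0,0,0],"twist":6.4},{"jaw":0.25,"linear":[0,0,0],"twist":6}]' 30 && python3 -m pendant '[{"jaw":0.25,"linear":[-3.9,0.25,0.5],"twist":0},{"jaw":0.25,"linear":[-3.9,0.25,0.5],"twist":0},{"jaw":0.25,"linear":[-3.9,0.25,0.5],"twist":0},{"jaw":0.25,"linear":[-3.9,0.25,0.5],"twist":0},{"jaw":0.25,"linear":[-3.9,0.25,0.5],"twist":0},{"jaw":0.25,"linear":[-3.9,0.25,0.5],"twist":0},{"jaw":0.25,"linear":[-3.9,0.25,0.5],"twist":0},{"jaw":0.25,"linear":[-3.9,0.25,0.5],"twist":0},{"jaw":0.25,"linear":[-3.9,0.25,0.5],"twist":0},{"jaw":0.25,"linear":[-3.9,0.25,0.5],"twist":0},{"jaw":0.25,"linear":[-3.9,0.25,0.5],"twist":0},{"jaw":0.25,"linear":[-3.6,0.25,0.5],"twist":0}]' && python3 -m pendant '[{"jaw":0.25,"linear":[0,0,0],"twist":0},{"jaw":0.25,"linear":[0,0,0],"twist":0}]'
python3 - <<'E'
from h import *
todelta([.510,.273,.17])
c=snap('wrist'); cv2.imwrite('pics/w1.png',c['color']); print(c['f'],c['cx'],c['cy'],c['inv'].round(3).tolist())
# project expected handle
for p in ([.510,.273,.09],[.5435,.236,.09],[.4765,.310,.09]):
    q=c['view']@np.array(p+[1]); r=np.hypot(q[0],q[1]); t=np.arctan2(r,q[2]); print(c['cx']+c['f']*t*q[0]/r, c['cy']+c['f']*t*q[1]/r)
E
```

```text
time: 0.52
position: [0.176, 0.5993, 0.239]
tool_rot: [0.409, 0.913, -0.001, -0.0]
ft_force: [-0.0, -0.2, -0.5]
grip_width: 0.0615
grip_force: 0.0
time: 1.52
position: [0.5109, 0.2724, 0.179]
tool_rot: [0.407, 0.914, -0.0, -0.0]
ft_force: [0.5, 0.6, -0.1]
grip_width: 0.0218
grip_force: 0.0
time: 1.68
position: [0.5109, 0.2725, 0.1788]
tool_rot: [0.408, 0.913, -0.0, -0.001]
ft_force: [-0.8, 0.4, 0.2]
grip_width: 0.0219
grip_force: 0.0
t 1.68 p [0.5109 0.2725 0.1788] x [-0.666  0.746  0.001] y [ 0.746  0.666 -0.001] z [-0.001 -0.    -1.   ] F [-0.8  0.4  0.2] w 0.0219 g 0.0 q [ 0.3   0.54  1.61  0.    0.99 -0.43]
tool cm [ 0.09 -0.03  0.88]
325.19226210127806 280.4146568181475 207.0992191437736 [[0.746, 0.636, 0.199, 0.456], [0.666, -0.712, -0.224, 0.335], [-0.001, 0.299, -0.954, 0.323], [0.0, 0.0, 0.0, 1.0]]
279.4660656300994 218.0023878160742
279.96227312815205 275.59676128755797
278.92696452545 152.34139883497733
```

View pics/w1.png

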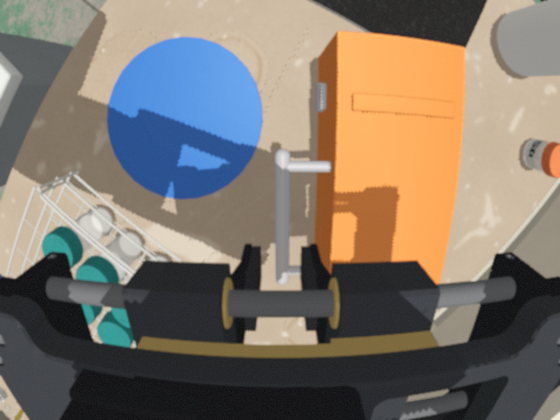

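The bar is seen at u≈283, v 157–278, about 2 mm toward the lid from my estimate, and it lies between the fingers. I'll descend and grip.

```bash
python3 -m pendant '[{"jaw":0.25,"linear":[0,0.2,2],"twist":0},{"jaw":0.25,"linear":[0,0,2],"twist":0},{"jaw":0.25,"linear":[0,0,2],"twist":0},{"jaw":0.25,"linear":[0,0,1.4],"twist":0},{"jaw":0.25,"linear":[0,0,1],"twist":0},{"jaw":0.1,"linear":[0,0,0],"twist":0},{"jaw":0,"linear":[0,0,0],"twist":0},{"jaw":0,"linear":[0,0,0],"twist":0},{"jaw":0,"linear":[0,0,0],"twist":0},{"jaw":0,"linear":[0,0,0],"twist":0}]' 30
```

```text
time: 2.57
position: [0.5099, 0.2757, 0.0961]
tool_rot: [0.407, 0.914, -0.0, -0.001]
ft_force: [-3.6, -0.4, 0.2]
grip_width: 0.0099
grip_force: 30.0
```

```bash
python3 -m pendant '[{"jaw":0,"linear":[0,0.7,-1.68],"twist":0},{"jaw":0,"linear":[0,0.92,-1.56],"twist":0},{"jaw":0,"linear":[0,1.11,-1.44],"twist":0},{"jaw":0,"linear":[0,1.28,-1.27],"twist":0},{"jaw":0,"linear":[0,1.45,-1.1],"twist":0},{"jaw":0,"linear":[0,0,0],"twist":0}]' && python3 -m pendant '[{"jaw":0,"linear":[0,1.57,-0.9],"twist":0},{"jaw":0,"linear":[0,1.68,-0.68],"twist":0},{"jaw":0,"linear":[0,1.75,-0.47],"twist":0},{"jaw":0,"linear":[0,1.79,-0.22],"twist":0},{"jaw":0,"linear":[0,1.82,0],"twist":0},{"jaw":0,"linear":[0,0,0],"twist":0},{"jaw":0,"linear":[0,0,0],"twist":0}]'
```

```text
time: 3.07
position: [0.552, 0.313, 0.1702]
tool_rot: [0.406, 0.914, 0.0, -0.0]
ft_force: [-8.0, -4.1, 11.6]
grip_width: 0.0102
grip_force: 30.0
time: 3.65
position: [0.618, 0.371, 0.1912]
tool_rot: [0.406, 0.914, 0.003, 0.002]
ft_force: [0.1, 0.8, 5.2]
grip_width: 0.01
grip_force: 30.0
```

```bash
python3 -m pendant '[{"jaw":0.35,"linear":[0,0,0],"twist":0},{"jaw":0.35,"linear":[0,0,0],"twist":0},{"jaw":0.35,"linear":[0,0,0],"twist":0},{"jaw":0.35,"linear":[0,0,-2],"twist":0},{"jaw":0.35,"linear":[0,0,-3],"twist":0},{"jaw":0.35,"linear":[0,-3,-1],"twist":0},{"jaw":0.4,"linear":[-4,-3,0],"twist":0},{"jaw":0.4,"linear":[-4,-2,0],"twist":0},{"jaw":0.4,"linear":[-4,0,0],"twist":0},{"jaw":0.4,"linear":[-4,0,0],"twist":0},{"jaw":0.4,"linear":[-4,0,0],"twist":0},{"jaw":0.4,"linear":[-4,0,0],"twist":0}]' && python3 -m pendant '[{"jaw":0.4,"linear":[-4,0,0],"twist":0},{"jaw":0.4,"linear":[-4,0,0],"twist":0},{"jaw":0.4,"linear":[-3,0,0],"twist":0},{"jaw":0.4,"linear":[-3,0,0],"twist":0},{"jaw":0.4,"linear":[0,0,0],"twist":0},{"jaw":0.4,"linear":[0,0,0],"twist":0}]'
cat >> h.py <<'E'
def tape(c):
    W=cloud(c);H=cv2.cvtColor(c['color'],cv2.COLOR_BGR2HSV)
    m=cv2.inRange(H,(8,70,110),(25,255,255))
    k=(m>0)&(W[...,2]>.010)&(W[...,2]<.024)&(W[...,0]>.58)&(W[...,0]<.78)&(abs(W[...,1])<.12)
    p=W[k]; print('tape',len(p),np.median(p,0),p.mean(0),cv2.minEnclosingCircle(p[:,:2].astype(np.float32)*1000))
E
python3 - <<'E'
from h import *
c=snap('top'); tape(c); cw=snap('wrist'); tape(cw)
s=snap('scene'); tape(s)
todelta([.682,.014,.15])
W=cloud(s);H=cv2.cvtColor(s['color'],cv2.COLOR_BGR2HSV);m=(cv2.inRange(H,(3,150,90),(18,255,255))>0)&(W[...,0]<.8)&(W[...,1]>.1)&(W[...,2]>.06);p=W[m]; print('lid',len(p),np.nanpercentile(p,[2,50,98],axis=0).round(3))
im=np.hstack([cv2.resize(cw['color'],(400,300)),cv2.resize(s['color'],(400,300))]); cv2.imwrite('pics/w2.png',im)
E
```

```text
time: 4.65
position: [0.7158, 0.1474, 0.2486]
tool_rot: [0.407, 0.914, -0.0, -0.0]
ft_force: [-0.1, 0.6, 0.0]
grip_width: 0.0349
grip_force: 0.0
time: 5.15
position: [0.8092, 0.0429, 0.2471]
tool_rot: [0.408, 0.913, -0.0, -0.001]
ft_force: [-0.2, 1.6, 0.9]
grip_width: 0.0349
grip_force: 0.0
tape 226 [0.69011989 0.00232562 0.01743999] [0.68805808 0.0018693  0.01714015] ((682.541259765625, -38.61546325683594), 100.79037475585938)
tape 2245 [0.68694615 0.01671029 0.01663107] [0.68651782 0.01496008 0.01660758] ((684.549072265625, 12.78066349029541), 43.09698486328125)
tape 250 [0.67532294 0.00661124 0.01744029] [0.67922082 0.00913762 0.01726852] ((681.5242309570312, 11.001694679260254), 45.21726608276367)
t 5.3 p [0.8081 0.0465 0.2484] x [-0.67   0.742  0.002] y [ 0.742  0.67  -0.001] z [-0.002  0.001 -1.   ] F [-0.3  0.   0.1] w 0.0347 g 0.0 q [-0.08  0.8   0.86  0.    1.49 -0.81]
tool cm [  6.02 -11.53   9.86]
lid 1100 [[0.553 0.286 0.061]
 [0.653 0.404 0.087]
 [0.747 0.504 0.139]]
```

View pics/w2.png

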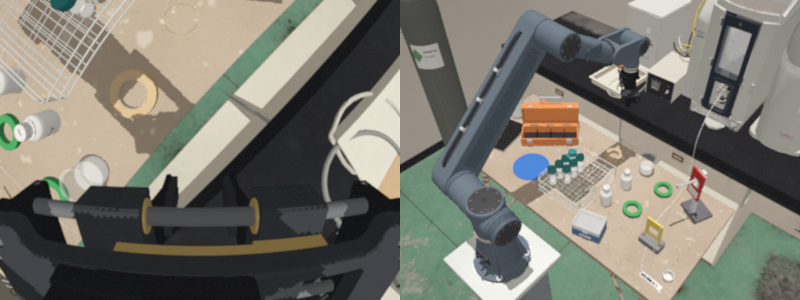

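The lid now stands open on its stop (right image). The tape is at (0.684, 0.0125). I'll check the heights behind it, then go above it.

Run:
```python
from h import *
import pickle
W=cloud(pickle.load(open('top.pkl','rb')))
for x in np.arange(.72,.9,.02):
    k=(abs(W[...,0]-x)<.01)&(W[...,1]>-.07)&(W[...,1]<.14); print(round(x,2),np.percentile(W[k][:,2],[5,50,95]).round(3))
todelta([.684+.0223,.0125+.02,.12])
```

```text
0.72 [-0.006  0.003  0.021]
0.74 [-0.007 -0.     0.007]
0.76 [-0.007  0.001  0.008]
0.78 [-0.009 -0.002  0.006]Traceback (most recent call last):
  File "<stdin>", line 5, in <module>
    return _quantile_unchecked(
        a, q, axis, out, overwrite_input, method, keepdims, weights)
    return _ureduce(a,
                    func=_quantile_ureduce_func,
    ...<5 lines>...
                    overwrite_input=overwrite_input,
                    method=method)
    r = func(a, **kwargs)
    result = _quantile(arr,
                       quantiles=q,
    ...<2 lines>...
                       out=out,
                       weights=wgt)
    slices_having_nans = np.isnan(arr[-1, ...])
                                  ~~~^^^^^^^^^
IndexError: index -1 is out of bounds for axis 0 with size 0
```

```bash
python3 -m pendant '[{"jaw":0.48,"linear":[1.45,-2.12,2.5],"twist":0},{"jaw":0.48,"linear":[1.45,-2.12,2.5],"twist":0},{"jaw":0.48,"linear":[1.45,-2.12,2.5],"twist":0},{"jaw":0.48,"linear":[1.45,-2.12,2.5],"twist":0},{"jaw":0.48,"linear":[0,0,2.5],"twist":0},{"jaw":0.48,"linear":[0,0,0],"twist":0},{"jaw":0.48,"linear":[0,0,0],"twist":0}]'
python3 - <<'E'
from h import *
c=snap('wrist'); tape(c); todelta([.7063,.0325,.0205]); cv2.imwrite('pics/w3.png',c['color'])
E
```

```text
time: 5.88
position: [0.7064, 0.033, 0.1234]
tool_rot: [0.406, 0.914, -0.0, -0.001]
ft_force: [1.2, -0.4, 0.7]
grip_width: 0.0418
grip_force: 0.0
tape 4497 [0.68008768 0.0208213  0.01670566] [0.68313278 0.0175974  0.01663749] ((685.006103515625, 12.09941291809082), 42.603336334228516)
t 5.93 p [0.7085 0.0326 0.1252] x [-0.671  0.742 -0.002] y [0.742 0.671 0.002] z [ 0.003 -0.    -1.   ] F [-0.2 -0.   0.4] w 0.0418 g 0.0 q [-0.11  0.77  1.29  0.    1.08 -0.85]
tool cm [ 0.16 -0.19 10.47]
```

View pics/w3.png

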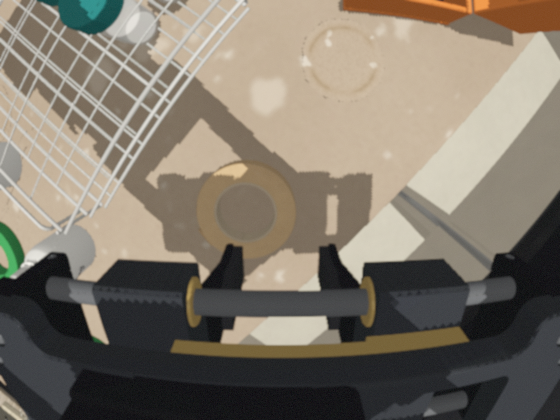

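The tape ring is centred near (246,210) and hasn't moved. I'll descend across its ring and grip.

```bash
python3 -m pendant '[{"jaw":0.48,"linear":[0.1,-0.1,3],"twist":0},{"jaw":0.48,"linear":[0,0,3],"twist":0},{"jaw":0.48,"linear":[0,0,2.4],"twist":0},{"jaw":0.48,"linear":[0,0,1.2],"twist":0},{"jaw":0.48,"linear":[0,0,0.8],"twist":0},{"jaw":0.2,"linear":[0,0,0],"twist":0},{"jaw":0,"linear":[0,0,0],"twist":0},{"jaw":0,"linear":[0,0,0],"twist":0},{"jaw":0,"linear":[0,0,0],"twist":0},{"jaw":0,"linear":[0,0,0],"twist":0}]' 25
```

```text
time: 6.77
position: [0.7075, 0.0315, 0.0218]
tool_rot: [0.407, 0.914, 0.001, 0.002]
ft_force: [0.9, 1.4, 3.6]
grip_width: 0.0228
grip_force: 24.3
```

```bash
python3 -m pendant '[{"jaw":0,"linear":[0,0,-2],"twist":0},{"jaw":0,"linear":[0,0,-3.5],"twist":0},{"jaw":0,"linear":[0,0,-3.5],"twist":0},{"jaw":0,"linear":[0,0,-3.5],"twist":0},{"jaw":0,"linear":[1.5,0,-3],"twist":0},{"jaw":0,"linear":[2.4,-0.55,0],"twist":0}]' && python3 -m pendant '[{"jaw":0,"linear":[3.5,-0.6,0],"twist":0},{"jaw":0,"linear":[3.5,-0.6,0],"twist":0},{"jaw":0,"linear":[3.5,-0.6,0],"twist":0},{"jaw":0,"linear":[3.5,-0.6,0],"twist":0},{"jaw":0,"linear":[3.5,-0.6,0],"twist":0},{"jaw":0,"linear":[3.5,-0.6,0],"twist":0},{"jaw":0,"linear":[3.5,-0.6,0],"twist":0},{"jaw":0,"linear":[3.5,-0.6,0],"twist":0},{"jaw":0,"linear":[3.5,-0.6,0],"twist":0},{"jaw":0,"linear":[3.5,-0.2,0],"twist":0},{"jaw":0,"linear":[0,0,0],"twist":0},{"jaw":0,"linear":[0,0,0],"twist":0}]'
python3 - <<'E'
from h import *
o,r=state(); c=snap('wrist'); W=cloud(c);H=cv2.cvtColor(c['color'],cv2.COLOR_BGR2HSV)
m=(cv2.inRange(H,(100,120,40),(130,255,255))>0)&(W[...,2]<.02)
p=W[m]; print('mat',len(p),cv2.minAreaRect(p[:,:2].astype(np.float32)*1000)); todelta([.4055,.2825,.0258])
cv2.imwrite('pics/w4.png',c['color'])
E
```

```text
time: 7.27
position: [0.6826, 0.0554, 0.1836]
tool_rot: [0.407, 0.913, 0.003, 0.009]
ft_force: [0.8, 0.1, 0.3]
grip_width: 0.023
grip_force: 24.3
time: 8.27
position: [0.3984, 0.2805, 0.1754]
tool_rot: [0.405, 0.914, 0.0, 0.0]
ft_force: [0.9, -0.3, 0.3]
grip_width: 0.0232
grip_force: 24.3
t 8.27 p [0.3984 0.2805 0.1754] x [-0.672  0.74  -0.   ] y [0.74  0.672 0.001] z [ 0.001  0.    -1.   ] F [ 0.9 -0.3  0.3] w 0.0232 g 24.3 q [ 0.38  0.44  1.84 -0.    0.86 -0.35]
mat 13455 ((381.48382568359375, 261.6195068359375), (165.69845581054688, 159.7895965576172), 71.67034149169922)
t 8.32 p [0.3999 0.28   0.1754] x [-0.671  0.741 -0.001] y [0.741 0.671 0.002] z [ 0.002  0.    -1.   ] F [ 1.   0.  -0.4] w 0.0235 g 24.3 q [ 0.38  0.44  1.84 -0.    0.86 -0.35]
tool cm [-0.17  0.56 14.96]
```

View pics/w4.png

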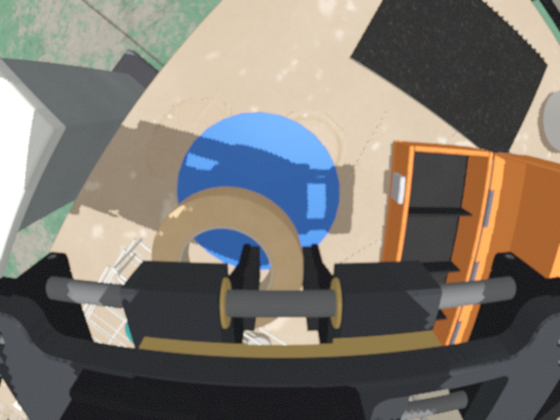

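The tape is held level above the mat (259,190). I'll lower it and release.

```bash
python3 -m pendant '[{"jaw":0,"linear":[-0.1,0.4,3.5],"twist":0},{"jaw":0,"linear":[0,0,3.5],"twist":0},{"jaw":0,"linear":[0,0,3.5],"twist":0},{"jaw":0,"linear":[0,0,2.5],"twist":0},{"jaw":0,"linear":[0,0,1.2],"twist":0},{"jaw":0,"linear":[0,0,0.5],"twist":0},{"jaw":0,"linear":[0,0,0],"twist":0},{"jaw":0,"linear":[0,0,0],"twist":0}]'
```

```text
time: 8.98
position: [0.4049, 0.2811, 0.0281]
tool_rot: [0.407, 0.913, 0.0, 0.001]
ft_force: [0.0, -0.1, -0.9]
grip_width: 0.023
grip_force: 24.3
```

```bash
python3 -m pendant '[{"jaw":0,"linear":[0,0,0.25],"twist":0},{"jaw":0,"linear":[0,0,0],"twist":0},{"jaw":0.45,"linear":[0,0,0],"twist":0},{"jaw":0.45,"linear":[0,0,0],"twist":0},{"jaw":0.45,"linear":[0,0,0],"twist":0},{"jaw":0.45,"linear":[0,0,-1.5],"twist":0},{"jaw":0.45,"linear":[0,0,-3],"twist":0},{"jaw":0.45,"linear":[0,0,-4],"twist":0},{"jaw":0.45,"linear":[0,0,-4],"twist":0},{"jaw":0.6,"linear":[0,0,-3.6],"twist":0}]' && python3 -m pendant '[{"jaw":1,"linear":[0,0,0],"twist":7},{"jaw":1,"linear":[0,0,0],"twist":7},{"jaw":1,"linear":[0,0,0],"twist":7},{"jaw":1,"linear":[0,0,0],"twist":7},{"jaw":1,"linear":[0,0,0],"twist":7},{"jaw":1,"linear":[0,0,0],"twist":7}]' && python3 -m pendant '[{"jaw":1,"linear":[-3.43,0.38,0],"twist":0},{"jaw":1,"linear":[-3.43,0.38,0],"twist":0},{"jaw":1,"linear":[-3.43,0.38,0],"twist":0},{"jaw":1,"linear":[-3.43,0.38,0],"twist":0},{"jaw":1,"linear":[-3.43,0.38,0],"twist":0},{"jaw":1,"linear":[-3.43,0.38,0],"twist":0},{"jaw":1,"linear":[-3.43,0.38,0],"twist":0},{"jaw":1,"linear":[-3.43,0.38,0],"twist":0},{"jaw":1,"linear":[-3.43,0.38,0],"twist":0},{"jaw":1,"linear":[-3.43,0.38,0],"twist":0},{"jaw":1,"linear":[-3.43,0.38,0],"twist":0},{"jaw":1,"linear":[-3.43,0.38,0],"twist":0}]'
python3 - <<'E'
from h import *
o,r=state(); c=snap('wrist'); t=snap('top'); s=snap('scene')
for q in (c,t,s):
    W=cloud(q);H=cv2.cvtColor(q['color'],cv2.COLOR_BGR2HSV)
    m=(cv2.inRange(H,(8,50,80),(25,255,255))>0)&(W[...,2]>.014)&(W[...,2]<.028)&(np.hypot(W[...,0]-.383,W[...,1]-.262)<.1)
    p=W[m]
    if len(p)>5: print('tape',q['n'],len(p),cv2.minEnclosingCircle(p[:,:2].astype(np.float32)*1000),np.percentile(p[:,2],[5,50,95]))
    m=(H[...,1]<80)&(H[...,2]>100)&(W[...,2]>.093)&(W[...,2]<.11)&(W[...,1]<-.1)&(W[...,1]>-.2)&(W[...,0]>.4)&(W[...,0]<.63)
    for lo,hi in ((.4,.51),(.51,.63)):
        k=m&(W[...,0]>lo)&(W[...,0]<hi); p=W[k]
        if len(p)>5: print('cap',q['n'],len(p),np.median(p,0).round(4),np.round(cv2.minEnclosingCircle(p[:,:2].astype(np.float32)*1000)[0],1))
cv2.imwrite('pics/w5.png',np.hstack([c['color'][:,:],s['color'][150:300,120:360].repeat(1,0)]) if False else c['color'])
E
```

```text
time: 9.82
position: [0.4031, 0.2813, 0.1885]
tool_rot: [0.406, 0.914, 0.0, 0.0]
ft_force: [1.8, 0.6, -0.6]
grip_width: 0.0414
grip_force: 0.0
time: 10.32
position: [0.4031, 0.2813, 0.1866]
tool_rot: [0.709, 0.705, 0.0, 0.0]
ft_force: [-0.4, -0.3, -0.6]
grip_width: 0.0777
grip_force: 0.0
time: 11.32
position: [0.4489, -0.1318, 0.1865]
tool_rot: [0.707, 0.707, 0.0, 0.0]
ft_force: [1.1, -0.5, 0.2]
grip_width: 0.087
grip_force: 0.0
t 11.32 p [ 0.4489 -0.1318  0.1865] x [-0.  1. -0.] y [1. 0. 0.] z [ 0. -0. -1.] F [ 1.1 -0.5  0.2] w 0.087 g 0.0 q [-0.53  0.4   1.87  0.    0.87 -0.53]
cap wrist 1215 [ 0.4521 -0.129   0.0985] [ 452.4 -130.1]
cap wrist 912 [ 0.5753 -0.1397  0.0984] [ 576.7 -140.7]
tape top 137 ((382.54266357421875, 265.142333984375), 39.392765045166016) [0.01541933 0.02130359 0.02741627]
cap top 19 [ 0.5848 -0.1389  0.1001] [ 584.  -140.7]
tape scene 247 ((380.6544189453125, 258.8909606933594), 43.90431213378906) [0.01509116 0.01988995 0.0252893 ]
cap scene 81 [ 0.4482 -0.1319  0.0994] [ 449.  -131.1]
cap scene 70 [ 0.5749 -0.1415  0.0985] [ 575.2 -140.8]
```

View pics/w5.png

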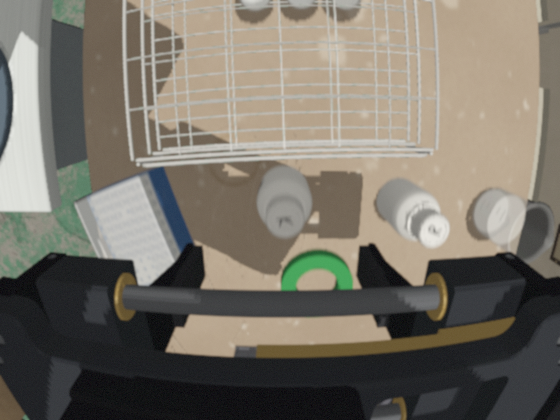

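The tape lies centred on the mat. Bottle A is directly below, with its cap at (285,215), and the second bottle is at (430,228). Grasping.

```bash
python3 -m pendant '[{"jaw":1,"linear":[0.1,0.2,4],"twist":0},{"jaw":1,"linear":[0,0,4],"twist":0},{"jaw":1,"linear":[0,0,2.6],"twist":0},{"jaw":1,"linear":[0,0,1],"twist":0},{"jaw":0.7,"linear":[0,0,0],"twist":0},{"jaw":0.4,"linear":[0,0,0],"twist":0},{"jaw":0.4,"linear":[0,0,0],"twist":0},{"jaw":0.4,"linear":[0,0,0],"twist":0},{"jaw":0.4,"linear":[0,0,0],"twist":0},{"jaw":0.4,"linear":[0,0,0],"twist":0}]' 20
```

```text
time: 12.3
position: [0.4518, -0.1294, 0.0712]
tool_rot: [0.707, 0.707, 0.0, 0.001]
ft_force: [0.5, 0.2, -0.4]
grip_width: 0.0551
grip_force: 0.0
```

```bash
python3 -m pendant '[{"jaw":0.3,"linear":[0,0,0],"twist":0},{"jaw":0.3,"linear":[0,0,0],"twist":0},{"jaw":0.3,"linear":[0,0,0],"twist":0},{"jaw":0.3,"linear":[0,0,-2],"twist":0},{"jaw":0.3,"linear":[0,0,-4],"twist":0},{"jaw":0.3,"linear":[0,0,-4],"twist":0},{"jaw":0.3,"linear":[0,0,-4],"twist":0}]' && python3 -m pendant '[{"jaw":0.3,"linear":[3.18,1.55,0],"twist":0},{"jaw":0.3,"linear":[3.18,1.55,0],"twist":0},{"jaw":0.3,"linear":[3.18,1.55,0],"twist":0},{"jaw":0.3,"linear":[3.18,1.55,0],"twist":0},{"jaw":0.3,"linear":[3.18,1.55,0],"twist":0},{"jaw":0.3,"linear":[3.18,1.55,0],"twist":0},{"jaw":0.3,"linear":[3.18,1.55,0],"twist":0},{"jaw":0.3,"linear":[3.18,1.55,0],"twist":0},{"jaw":0.3,"linear":[3.18,1.55,0],"twist":0},{"jaw":0.3,"linear":[3.18,1.55,0],"twist":0},{"jaw":0.3,"linear":[3.18,1.55,0],"twist":0},{"jaw":0.3,"linear":[3.18,1.55,0],"twist":0}]' && python3 -m pendant '[{"jaw":0.3,"linear":[0,0,0],"twist":6.86},{"jaw":0.3,"linear":[0,0,0],"twist":6.86},{"jaw":0.3,"linear":[0,0,0],"twist":6.86},{"jaw":0.3,"linear":[0,0,0],"twist":6.86},{"jaw":0.3,"linear":[0,0,0],"twist":6.86},{"jaw":0.3,"linear":[0,0,0],"twist":6.86},{"jaw":0.3,"linear":[0,0,0],"twist":6.86},{"jaw":0.3,"linear":[0,0,0],"twist":0}]'
python3 - <<'E'
from h import *
todelta([.638,.253,.18]); c=snap('wrist'); cv2.imwrite('pics/w6.png',c['color'])
for y in (-.134,-.067,0,.067):
  for x in (-.043,.043):
    p=np.array([.572,.328])+x*np.array([.743,.669])+y*np.array([-.669,.743]); q=c['view']@np.array([*p,.045,1]); r=np.hypot(q[0],q[1]); t=np.arctan2(r,q[2]); print(x,y,np.round([c['cx']+c['f']*t*q[0]/r, c['cy']+c['f']*t*q[1]/r]))
E
```

```text
time: 12.88
position: [0.4502, -0.1288, 0.2112]
tool_rot: [0.707, 0.707, -0.0, -0.001]
ft_force: [-0.3, 0.1, -1.9]
grip_width: 0.0491
grip_force: 20.0
time: 13.88
position: [0.6369, 0.2539, 0.2094]
tool_rot: [0.707, 0.707, -0.001, -0.0]
ft_force: [0.3, -0.8, -1.3]
grip_width: 0.0492
grip_force: 20.0
time: 14.55
position: [0.6364, 0.2522, 0.2094]
tool_rot: [0.934, 0.357, -0.001, -0.0]
ft_force: [-0.5, 0.7, -1.3]
grip_width: 0.0493
grip_force: 20.0
t 14.55 p [0.6364 0.2522 0.2094] x [ 0.745  0.668 -0.002] y [ 0.668 -0.745 -0.001] z [-0.002 -0.    -1.   ] F [-0.5  0.7 -1.3] w 0.0493 g 20.0 q [ 0.21  0.64  1.3  -0.    1.2   1.05]
tool cm [0.18 0.04 2.94]
-0.043 -0.134 [314. 232.]
0.043 -0.134 [317. 147.]
-0.043 -0.067 [249. 232.]
0.043 -0.067 [246. 147.]
-0.043 0 [186. 231.]
0.043 0 [179. 149.]
-0.043 0.067 [129. 230.]
0.043 0.067 [120. 152.]
```

View pics/w6.png

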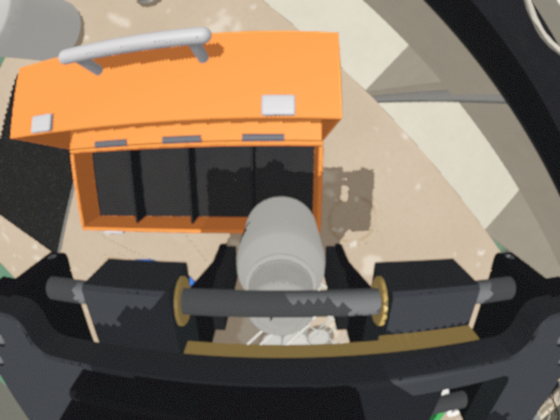

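The walls and dividers match the prediction: right inner wall u≈316, divider u≈253. Bottle hangs above bay 0; lowering.

```bash
python3 -m pendant '[{"jaw":0.3,"linear":[0.4,0,3.5],"twist":0},{"jaw":0.3,"linear":[0,0,3.5],"twist":0},{"jaw":0.3,"linear":[0,0,3],"twist":0},{"jaw":0.3,"linear":[0,0,1.5],"twist":0},{"jaw":0.3,"linear":[0,0,1],"twist":0},{"jaw":0.3,"linear":[0,0,0.5],"twist":0},{"jaw":0.3,"linear":[0,0,0],"twist":0},{"jaw":0.3,"linear":[0,0,0],"twist":0}]'
```

```text
time: 15.27
position: [0.6409, 0.2553, 0.0812]
tool_rot: [0.933, 0.359, 0.001, 0.0]
ft_force: [0.3, 0.4, -0.7]
grip_width: 0.049
grip_force: 20.0
```

```bash
python3 -m pendant '[{"jaw":0.3,"linear":[0,0,0.4],"twist":0},{"jaw":0.3,"linear":[0,0,0],"twist":0},{"jaw":0.8,"linear":[0,0,0],"twist":0},{"jaw":0.8,"linear":[0,0,0],"twist":0},{"jaw":0.8,"linear":[0,0,0],"twist":0},{"jaw":0.8,"linear":[0,0,-1],"twist":0},{"jaw":0.8,"linear":[0,0,-3],"twist":0},{"jaw":0.8,"linear":[0,0,-4],"twist":0},{"jaw":1,"linear":[0,0,-4],"twist":0}]' && python3 -m pendant '[{"jaw":1,"linear":[0,0,0],"twist":-6.86},{"jaw":1,"linear":[0,0,0],"twist":-6.86},{"jaw":1,"linear":[0,0,0],"twist":-6.86},{"jaw":1,"linear":[0,0,0],"twist":-6.86},{"jaw":1,"linear":[0,0,0],"twist":-6.86},{"jaw":1,"linear":[0,0,0],"twist":-6.86},{"jaw":1,"linear":[0,0,0],"twist":-6.86}]' && python3 -m pendant '[{"jaw":1,"linear":[-3.3,-0.54,0],"twist":0},{"jaw":1,"linear":[-3.3,-0.54,0],"twist":0},{"jaw":1,"linear":[-3.3,-0.54,0],"twist":0},{"jaw":1,"linear":[-3.3,-0.54,0],"twist":0},{"jaw":1,"linear":[-3.3,-0.54,0],"twist":0},{"jaw":1,"linear":[-3.3,-0.54,0],"twist":0},{"jaw":1,"linear":[-3.3,-0.54,0],"twist":0},{"jaw":1,"linear":[-3.3,-0.54,0],"twist":0},{"jaw":1,"linear":[-3.3,-0.54,0],"twist":0},{"jaw":1,"linear":[-3.3,-0.54,0],"twist":0},{"jaw":1,"linear":[-3.3,-0.54,0],"twist":0},{"jaw":1,"linear":[-3.3,-0.54,0],"twist":0}]'
python3 - <<'E'
from h import *
todelta([.5755,-.1405,.071]); c=snap('wrist')
for q in (c,):
    W=cloud(q);H=cv2.cvtColor(q['color'],cv2.COLOR_BGR2HSV)
    m=(H[...,1]<80)&(H[...,2]>100)&(W[...,2]>.093)&(W[...,2]<.11)&(W[...,1]<-.1)&(W[...,1]>-.2)&(W[...,0]>.52)&(W[...,0]<.63); p=W[m]
    print('cap',len(p),np.median(p,0).round(4),np.round(cv2.minEnclosingCircle(p[:,:2].astype(np.float32)*1000)[0],1))
s=snap('top'); W=cloud(s);H=cv2.cvtColor(s['color'],cv2.COLOR_BGR2HSV)
m=(H[...,1]<80)&(H[...,2]>100)&(W[...,2]>.085)&(W[...,2]<.12)&(np.hypot(W[...,0]-.64,W[...,1]-.255)<.06);p=W[m];print('in bay',len(p),np.median(p,0).round(3))
E
```

```text
time: 16.02
position: [0.6392, 0.2549, 0.1972]
tool_rot: [0.934, 0.358, -0.001, -0.0]
ft_force: [0.1, 0.4, 0.8]
grip_width: 0.0719
grip_force: 0.0
time: 16.6
position: [0.6401, 0.2552, 0.1974]
tool_rot: [0.705, 0.709, 0.0, 0.0]
ft_force: [-0.8, 0.3, -0.6]
grip_width: 0.0867
grip_force: 0.0
time: 17.6
position: [0.5752, -0.1425, 0.1974]
tool_rot: [0.707, 0.707, 0.0, 0.001]
ft_force: [0.6, -0.0, 0.1]
grip_width: 0.087
grip_force: 0.0
t 17.6 p [ 0.5752 -0.1425  0.1974] x [-0.     1.    -0.001] y [1.    0.    0.001] z [ 0.001 -0.001 -1.   ] F [ 0.6 -0.   0.1] w 0.087 g 0.0 q [-0.43  0.53  1.56  0.    1.05 -0.43]
tool cm [2.100e-01 1.000e-02 1.264e+01]
cap 1112 [ 0.5778 -0.14    0.0985] [ 577.4 -141.2]
in bay 89 [0.637 0.255 0.104]
```

```bash
python3 -m pendant '[{"jaw":1,"linear":[0.2,0.2,4],"twist":0},{"jaw":1,"linear":[0,0,4],"twist":0},{"jaw":1,"linear":[0,0,3.4],"twist":0},{"jaw":1,"linear":[0,0,1.2],"twist":0},{"jaw":0.7,"linear":[0,0,0],"twist":0},{"jaw":0.3,"linear":[0,0,0],"twist":0},{"jaw":0.3,"linear":[0,0,0],"twist":0},{"jaw":0.3,"linear":[0,0,0],"twist":0},{"jaw":0.3,"linear":[0,0,0],"twist":0},{"jaw":0.3,"linear":[0,0,0],"twist":0},{"jaw":0.3,"linear":[0,0,0],"twist":0},{"jaw":0.3,"linear":[0,0,0],"twist":0}]' && python3 -m pendant '[{"jaw":0.3,"linear":[0,0,0],"twist":0},{"jaw":0.3,"linear":[0,0,-2],"twist":0},{"jaw":0.3,"linear":[0,0,-4],"twist":0},{"jaw":0.3,"linear":[0,0,-4],"twist":0},{"jaw":0.3,"linear":[0,0,-4],"twist":0}]' && python3 -m pendant '[{"jaw":0.3,"linear":[4,-0.21,0],"twist":0},{"jaw":0.3,"linear":[4,-0.21,0],"twist":0},{"jaw":0.3,"linear":[4,-0.21,0],"twist":0},{"jaw":0.3,"linear":[4,-0.21,0],"twist":0},{"jaw":0.3,"linear":[4,-0.21,0],"twist":0},{"jaw":0.3,"linear":[4,-0.21,0],"twist":0},{"jaw":0.3,"linear":[4,-0.21,0],"twist":0},{"jaw":0.3,"linear":[4,-0.21,0],"twist":0},{"jaw":0.3,"linear":[4,-0.21,0],"twist":0},{"jaw":0.3,"linear":[4,-0.21,0],"twist":0},{"jaw":0.3,"linear":[4,-0.21,0],"twist":0},{"jaw":0.3,"linear":[4,-0.21,0],"twist":0}]' && python3 -m pendant '[{"jaw":0.3,"linear":[1.6,0,0],"twist":0},{"jaw":0.3,"linear":[0,0,0],"twist":6.86},{"jaw":0.3,"linear":[0,0,0],"twist":6.86},{"jaw":0.3,"linear":[0,0,0],"twist":6.86},{"jaw":0.3,"linear":[0,0,0],"twist":6.86},{"jaw":0.3,"linear":[0,0,0],"twist":6.86},{"jaw":0.3,"linear":[0,0,0],"twist":6.86},{"jaw":0.3,"linear":[0,0,0],"twist":6.86},{"jaw":0.3,"linear":[0,0,0],"twist":0}]'
python3 - <<'E'
from h import *
todelta([.551,.355,.077]); c=snap('wrist'); cv2.imwrite('pics/w7.png',c['color'])
E
```

```text
time: 18.7
position: [0.5778, -0.1391, 0.0713]
tool_rot: [0.707, 0.707, 0.0, 0.001]
ft_force: [-0.9, 0.1, 4.9]
grip_width: 0.0492
grip_force: 19.9
time: 19.12
position: [0.5766, -0.1386, 0.211]
tool_rot: [0.707, 0.707, -0.0, -0.001]
ft_force: [0.4, -1.3, -0.4]
grip_width: 0.0493
grip_force: 20.0
time: 20.12
position: [0.5512, 0.3429, 0.2099]
tool_rot: [0.707, 0.707, -0.0, -0.0]
ft_force: [0.2, -0.1, -0.9]
grip_width: 0.0494
grip_force: 20.0
time: 20.87
position: [0.5518, 0.3564, 0.2098]
tool_rot: [0.934, 0.357, -0.001, 0.0]
ft_force: [-1.1, 0.3, -0.2]
grip_width: 0.049
grip_force: 20.0
t 20.87 p [0.5518 0.3564 0.2098] x [ 0.745  0.667 -0.001] y [ 0.667 -0.745 -0.   ] z [-0.001 -0.001 -1.   ] F [-1.1  0.3 -0.2] w 0.049 g 20.0 q [ 0.4   0.6   1.38 -0.    1.16  1.24]
tool cm [-0.14  0.05 13.28]
```

View pics/w7.png

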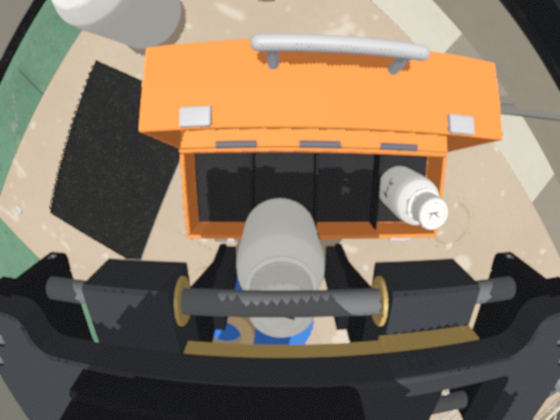

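Bottle A stands in bay 0 at (410,200). Bay 2 spans u 254–316, with the held bottle at u≈281, so I'll shift +2 mm and lower.

```bash
python3 -m pendant '[{"jaw":0.3,"linear":[0,0.25,3.5],"twist":0},{"jaw":0.3,"linear":[0,0,3.5],"twist":0},{"jaw":0.3,"linear":[0,0,3],"twist":0},{"jaw":0.3,"linear":[0,0,1.5],"twist":0},{"jaw":0.3,"linear":[0,0,1],"twist":0},{"jaw":0.3,"linear":[0,0,0.5],"twist":0},{"jaw":0.3,"linear":[0,0,0.4],"twist":0},{"jaw":0.3,"linear":[0,0,0],"twist":0}]' && python3 -m pendant '[{"jaw":0.8,"linear":[0,0,0],"twist":0},{"jaw":0.8,"linear":[0,0,0],"twist":0},{"jaw":0.8,"linear":[0,0,0],"twist":0},{"jaw":0.8,"linear":[0,0,-1],"twist":0},{"jaw":0.8,"linear":[0,0,-3],"twist":0},{"jaw":0.8,"linear":[0,0,-4],"twist":0},{"jaw":0.8,"linear":[0,0,-4],"twist":0},{"jaw":0.8,"linear":[0,0,-3],"twist":0}]'
python3 - <<'E'
from h import *
import pickle
for n in ('top','scene'):
    s=pickle.load(open(n+'.pkl','rb')); W=cloud(s); H=cv2.cvtColor(s['color'],cv2.COLOR_BGR2HSV)
    k=(W[...,0]>.5)&(W[...,0]<.72)&(W[...,1]<-.34)&(W[...,1]>-.52)&(W[...,2]>.15)
    red=((H[...,0]<8)|(H[...,0]>170))&(H[...,1]>140)
    for nm,m in (('red',k&red),('silver',k&(H[...,1]<70)&(H[...,2]>90))):
        p=W[m]; e=np.array([.906,-.423]); f=np.array([.423,.906]); q=p[:,:2]-np.array([.62,-.424])
        a=q@e; b=q@f; print(n,nm,len(p),'along',np.percentile(a,[1,10,50,90,99]).round(3),'across',np.percentile(b,[1,10,50,90,99]).round(3),'z',np.percentile(p[:,2],[1,10,50,90,99]).round(3))
        if nm=='silver':
            for l in np.arange(-.12,.08,.015):
                j=(a>=l)&(a<l+.015)
                if j.sum(): print('  ',round(l,3),j.sum(),np.median(b[j]).round(4),np.percentile(p[j,2],[5,50,95]).round(3))
        else:
            (cx,cy),wh,ang=cv2.minAreaRect(p[p[:,2]>.225][:,:2].astype(np.float32)*1000); print(cx,cy,wh,ang)
E
```

```text
time: 21.58
position: [0.5544, 0.3556, 0.077]
tool_rot: [0.933, 0.359, 0.001, -0.0]
ft_force: [-0.4, 0.1, 0.0]
grip_width: 0.0488
grip_force: 20.0
time: 22.25
position: [0.5546, 0.3557, 0.2309]
tool_rot: [0.934, 0.359, 0.002, -0.0]
ft_force: [0.8, 0.4, 0.7]
grip_width: 0.0694
grip_force: 0.0
top red 202 along [-0.005 -0.003 -0.002  0.004  0.017] across [-0.03  -0.025  0.005  0.032  0.036] z [0.173 0.185 0.25  0.267 0.271]
626.8045654296875 -425.167236328125 (68.80774688720703, 22.765697479248047) 63.92714309692383
top silver 210 along [-0.094 -0.075 -0.004  0.024  0.03 ] across [-0.022 -0.008  0.003  0.014  0.026] z [0.15  0.167 0.227 0.256 0.26 ]
   -0.105 7 0.0018 [0.231 0.234 0.244]
   -0.09 13 0.0027 [0.221 0.228 0.235]
   -0.075 17 0.0025 [0.22  0.224 0.229]
   -0.06 16 0.0025 [0.22  0.223 0.229]
   -0.045 17 0.0023 [0.219 0.223 0.23 ]
   -0.03 16 0.0023 [0.22  0.222 0.226]
   -0.015 47 0.0042 [0.151 0.17  0.229]
   0.0 2 -0.0034 [0.186 0.217 0.248]
   0.015 72 0.0031 [0.242 0.251 0.26 ]
   0.03 3 0.001 [0.251 0.256 0.258]
scene red 299 along [-0.006 -0.004 -0.002  0.001  0.003] across [-0.036 -0.033 -0.01   0.024  0.03 ] z [0.161 0.184 0.241 0.263 0.267]
617.344970703125 -424.4772644042969 (68.56867218017578, 9.321724891662598) 64.53870391845703
scene silver 363 along [-0.095 -0.074 -0.003  0.022  0.032] across [-0.028 -0.018 -0.002  0.02   0.034] z [0.151 0.159 0.221 0.251 0.258]
   -0.105 16 -0.002 [0.221 0.235 0.24 ]
   -0.09 18 -0.0033 [0.219 0.225 0.233]
   -0.075 21 -0.003 [0.22  0.225 0.228]
   -0.06 18 -0.002 [0.219 0.223 0.228]
   -0.045 17 -0.0032 [0.218 0.224 0.228]
   -0.03 19 -0.002 [0.218 0.222 0.23 ]
   -0.015 127 0.0001 [0.152 0.166 0.226]
   0.0 21 0.0018 [0.159 0.196 0.222]
   0.015 96 -0.0013 [0.167 0.249 0.258]
   0.03 10 0.0001 [0.195 0.252 0.256]
```

Bottle B is released in bay 2. The prong line is measured: hook spot about (0.566,−0.399), tip 37 mm farther out, top 0.225 as expected. Going to the yellow tag.

```bash
python3 -m pendant '[{"jaw":0.4,"linear":[0,0,0],"twist":-6.57},{"jaw":0.4,"linear":[0,0,0],"twist":-6.57},{"jaw":0.4,"linear":[0,0,0],"twist":-6.57},{"jaw":0.4,"linear":[0,0,0],"twist":-6.57},{"jaw":0.4,"linear":[0,0,0],"twist":-6.57},{"jaw":0.4,"linear":[0,0,0],"twist":-6.57},{"jaw":0.4,"linear":[0,0,0],"twist":-6.57}]' && python3 -m pendant '[{"jaw":0.4,"linear":[-3.75,-0.6,0],"twist":0},{"jaw":0.4,"linear":[-3.75,-0.6,0],"twist":0},{"jaw":0.4,"linear":[-3.75,-0.6,0],"twist":0},{"jaw":0.4,"linear":[-3.75,-0.6,0],"twist":0},{"jaw":0.4,"linear":[-3.75,-0.6,0],"twist":0},{"jaw":0.4,"linear":[-3.75,-0.6,0],"twist":0},{"jaw":0.4,"linear":[-3.75,-0.6,0],"twist":0},{"jaw":0.4,"linear":[-3.75,-0.6,0],"twist":0},{"jaw":0.4,"linear":[-3.75,-0.6,0],"twist":0},{"jaw":0.4,"linear":[-3.75,-0.6,0],"twist":0},{"jaw":0.4,"linear":[-3.75,-0.6,0],"twist":0},{"jaw":0.4,"linear":[-3.75,-0.6,0],"twist":0}]' && python3 -m pendant '[{"jaw":0.4,"linear":[-3.75,-0.6,0],"twist":0},{"jaw":0.4,"linear":[-3.75,-0.6,0],"twist":0},{"jaw":0.4,"linear":[-3.75,-0.6,0],"twist":0},{"jaw":0.4,"linear":[-3.75,-0.6,0],"twist":0},{"jaw":0.4,"linear":[-3.75,-0.6,0],"twist":0},{"jaw":0.4,"linear":[-3.75,-0.6,0],"twist":0},{"jaw":0.4,"linear":[-3.75,-0.6,0],"twist":0},{"jaw":0.4,"linear":[-3.75,-0.6,0],"twist":0},{"jaw":0.4,"linear":[0,0,0],"twist":0},{"jaw":0.4,"linear":[0,0,0],"twist":0}]'
python3 - <<'E'
from h import *
o,r=state(); c=snap('wrist'); cv2.imwrite('pics/w8.png',c['color'])
W=cloud(c);H=cv2.cvtColor(c['color'],cv2.COLOR_BGR2HSV)
m=(cv2.inRange(H,(20,120,80),(35,255,255))>0)&(W[...,2]>.137)&(W[...,2]<.16)&(np.hypot(W[...,0]-.41,W[...,1]+.39)<.08); p=W[m]
print(len(p),cv2.minAreaRect(p[:,:2].astype(np.float32)*1000),np.median(p,0)); todelta([.409,-.3895,.139])
s=snap('top'); cv2.imwrite('pics/t8.png',cv2.resize(s['color'][140:320,60:320],None,fx=3,fy=3))
E
```

```text
time: 22.83
position: [0.5537, 0.3553, 0.2275]
tool_rot: [0.717, 0.697, 0.001, 0.0]
ft_force: [0.6, -0.2, -0.3]
grip_width: 0.0365
grip_force: 0.0
time: 23.83
position: [0.4656, -0.0937, 0.2275]
tool_rot: [0.719, 0.695, 0.0, 0.001]
ft_force: [0.7, -0.6, 0.4]
grip_width: 0.0349
grip_force: 0.0
time: 24.67
position: [0.407, -0.3924, 0.2271]
tool_rot: [0.721, 0.693, -0.0, 0.001]
ft_force: [-0.6, 0.2, -0.1]
grip_width: 0.0348
grip_force: 0.0
t 24.67 p [ 0.407  -0.3924  0.2271] x [ 0.038  0.999 -0.001] y [ 0.999 -0.038  0.001] z [ 0.001 -0.001 -1.   ] F [-0.6  0.2 -0.1] w 0.0348 g 0.0 q [-0.96  0.46  1.6   0.    1.08 -0.93]
887 ((411.8148193359375, -390.1365966796875), (67.56181335449219, 7.527587890625), 87.80782318115234) [ 0.41187005 -0.38688344  0.14455296]
t 24.72 p [ 0.4071 -0.3903  0.2268] x [0.037 0.999 0.   ] y [ 0.999 -0.037  0.   ] z [ 0.  0. -1.] F [-0.1  0.6 -0.3] w 0.035 g 0.0 q [-0.96  0.46  1.6   0.    1.08 -0.93]
tool cm [0.08 0.19 8.78]
```

View pics/w8.png

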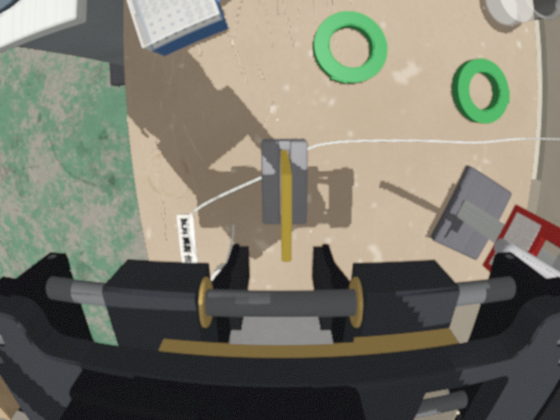

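View pics/t8.png

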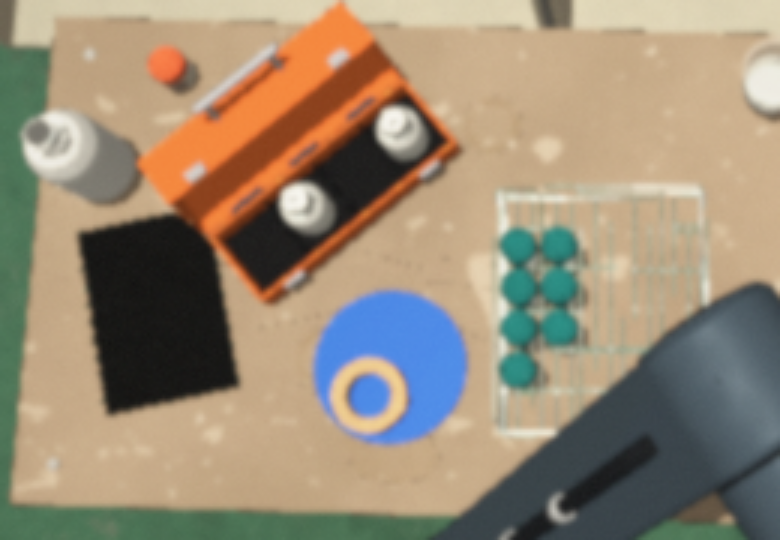

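Both bottles stand in bays 0 and 2. The tape was knocked to the edge of the mat at (368,397), where the mat centre is (390,367), so I'll mend that afterwards. Grasping the tag first: it is at (287,205), 4 mm along tool y.

```bash
python3 -m pendant '[{"jaw":0.4,"linear":[0,0.4,3],"twist":0},{"jaw":0.4,"linear":[0,0,3],"twist":0},{"jaw":0.4,"linear":[0,0,1.8],"twist":0},{"jaw":0.4,"linear":[0,0,1],"twist":0},{"jaw":0.2,"linear":[0,0,0],"twist":0},{"jaw":0,"linear":[0,0,0],"twist":0},{"jaw":0,"linear":[0,0,0],"twist":0},{"jaw":0,"linear":[0,0,0],"twist":0},{"jaw":0,"linear":[0,0,0],"twist":0},{"jaw":0,"linear":[0,0,0],"twist":0}]' 30
```

```text
time: 25.6
position: [0.4117, -0.3908, 0.1395]
tool_rot: [0.719, 0.695, -0.0, 0.001]
ft_force: [-0.5, 1.0, 3.8]
grip_width: 0.0078
grip_force: 30.0
```

```bash
python3 -m pendant '[{"jaw":0,"linear":[0,0,-2],"twist":0},{"jaw":0,"linear":[0,0,-3],"twist":0},{"jaw":0,"linear":[0,0,-3],"twist":0},{"jaw":0,"linear":[0,0,-3],"twist":0},{"jaw":0,"linear":[0,0,-3.2],"twist":0},{"jaw":0,"linear":[0,0,0],"twist":5.75},{"jaw":0,"linear":[0,0,0],"twist":5.75},{"jaw":0,"linear":[0,0,0],"twist":5.75},{"jaw":0,"linear":[0,0,0],"twist":5.75},{"jaw":0,"linear":[0,0,0],"twist":0}]' && python3 -m pendant '[{"jaw":0,"linear":[1.93,1.5,0],"twist":0},{"jaw":0,"linear":[1.93,2,0],"twist":0},{"jaw":0,"linear":[1.93,2,0],"twist":0},{"jaw":0,"linear":[0,0,0],"twist":0},{"jaw":0,"linear":[0,0,0],"twist":0},{"jaw":0,"linear":[0,0,0],"twist":0}]'
python3 - <<'E'
from h import *
o,r=state(); todelta([.5656,-.3986,.281])
ims=[]
for n in ('wrist','scene','top'):
    c=snap(n); W=cloud(c);H=cv2.cvtColor(c['color'],cv2.COLOR_BGR2HSV)
    k=(W[...,0]>.44)&(W[...,0]<.62)&(W[...,1]<-.3)&(W[...,1]>-.45)
    e=r[:2,1];f=r[:2,0];
    y=(cv2.inRange(H,(20,120,80),(35,255,255))>0)&k; p=W[y]; q=(p[:,:2]-o['position'][:2])
    if len(p): print(n,'tag',len(p),'along',np.percentile(q@e,[5,50,95]).round(4),'across',np.percentile(q@f,[2,50,98]).round(4),'z',np.percentile(p[:,2],[2,98]).round(3))
    m=k&(H[...,1]<70)&(H[...,2]>90)&(W[...,2]>.212)&(W[...,2]<.245); p=W[m]; q=(p[:,:2]-o['position'][:2]); a=q@e;b=q@f; j=(a>.03)&(a<.12)&(abs(b)<.03)
    if j.sum()>5: print(n,'prong across',j.sum(),np.median(b[j]).round(4),'slope',np.polyfit(a[j],b[j],1).round(4),'start',np.percentile(a[j],[1,5]).round(3))
    if n!='top': ims.append(c['color'] if n=='wrist' else c['color'][190:350,330:460])
cv2.imwrite('pics/w9.png',np.hstack([cv2.resize(ims[0],(480,360)),cv2.resize(ims[1],(292,360))]))
E
```

```text
time: 26.43
position: [0.4114, -0.3902, 0.2806]
tool_rot: [0.844, 0.536, 0.0, 0.0]
ft_force: [-0.4, 0.6, -1.0]
grip_width: 0.0077
grip_force: 30.0
time: 26.93
position: [0.4853, -0.3608, 0.28]
tool_rot: [0.843, 0.538, -0.0, -0.0]
ft_force: [0.7, 0.2, -0.9]
grip_width: 0.0078
grip_force: 30.0
t 26.93 p [ 0.4853 -0.3608  0.28  ] x [ 0.421  0.907 -0.   ] y [ 0.907 -0.421 -0.001] z [-0.001  0.    -1.   ] F [ 0.7  0.2 -0.9] w 0.0078 g 30.0 q [-0.82  0.46  1.44 -0.    1.25 -0.39]
t 26.93 p [ 0.4853 -0.3608  0.28  ] x [ 0.421  0.907 -0.   ] y [ 0.907 -0.421 -0.001] z [-0.001  0.    -1.   ] F [ 0.7  0.2 -0.9] w 0.0078 g 30.0 q [-0.82  0.46  1.44 -0.    1.25 -0.39]
tool cm [-0.05  8.87 -0.11]
wrist tag 6533 along [-0.0349  0.0006  0.0304] across [-0.0272  0.0243  0.0351] z [0.202 0.363]
wrist prong across 1225 0.002 slope [-0.0155  0.0028] start [0.053 0.055]
scene tag 292 along [-0.0067 -0.0039  0.0015] across [-0.0369 -0.021   0.0278] z [0.17 0.29]
scene prong across 95 -0.0028 slope [-0.002 -0.002] start [0.052 0.054]
top tag 2 along [-0.0033 -0.0021 -0.0009] across [0.0335 0.0338 0.0342] z [0.282 0.288]
```

View pics/w9.png

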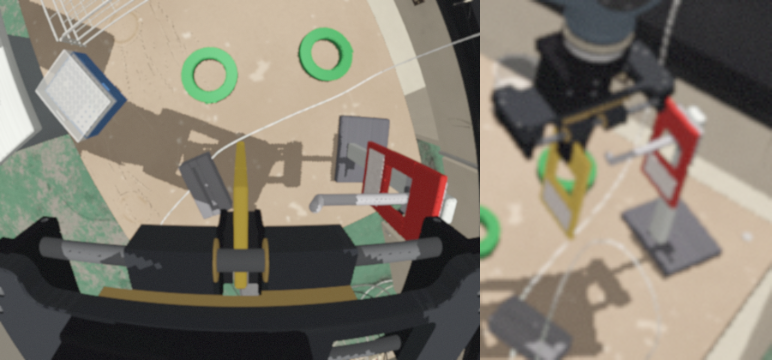

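The tag is held square to the prong, with the tip 52 mm ahead and lateral offset within 3 mm. Sliding the window over the tip.

```bash
python3 -m pendant '[{"jaw":0,"linear":[0,1.5,-0.1],"twist":0},{"jaw":0,"linear":[0,1.5,0],"twist":0},{"jaw":0,"linear":[0,1.5,0],"twist":0},{"jaw":0,"linear":[0,1.5,0],"twist":0},{"jaw":0,"linear":[0,1.5,0],"twist":0},{"jaw":0,"linear":[0,1.3,0],"twist":0},{"jaw":0,"linear":[0,0,0],"twist":0},{"jaw":0,"linear":[0,0,0],"twist":0}]' && python3 -m pendant '[{"jaw":0,"linear":[0,0,0.8],"twist":0},{"jaw":0,"linear":[0,0,0.8],"twist":0},{"jaw":0,"linear":[0,0,0.3],"twist":0},{"jaw":0,"linear":[0,0,0],"twist":0},{"jaw":0,"linear":[0,0,0],"twist":0}]'
```

```text
time: 27.75
position: [0.5648, -0.3986, 0.2808]
tool_rot: [0.844, 0.537, -0.0, -0.001]
ft_force: [-0.7, -0.1, -1.1]
grip_width: 0.0078
grip_force: 30.0
time: 28.17
position: [0.565, -0.3979, 0.2617]
tool_rot: [0.843, 0.537, -0.0, -0.001]
ft_force: [1.0, -0.8, -0.3]
grip_width: 0.008
grip_force: 30.0
```

```bash
python3 -m pendant '[{"jaw":0,"linear":[0,0,0.2],"twist":0},{"jaw":0,"linear":[0,0,0.15],"twist":0},{"jaw":0,"linear":[0,0,0],"twist":0},{"jaw":0,"linear":[0,0,0],"twist":0}]'
python3 - <<'E'
from h import *
c=snap('scene'); w=snap('wrist'); cv2.imwrite('pics/w10.png',np.hstack([cv2.resize(w['color'],(480,360)),cv2.resize(c['color'][190:350,330:460],(292,360),interpolation=cv2.INTER_CUBIC)]))
E
```

```text
time: 28.5
position: [0.5656, -0.3982, 0.2588]
tool_rot: [0.843, 0.537, -0.0, 0.0]
ft_force: [-1.0, -0.6, 0.5]
grip_width: 0.0078
grip_force: 30.0
```

View pics/w10.png

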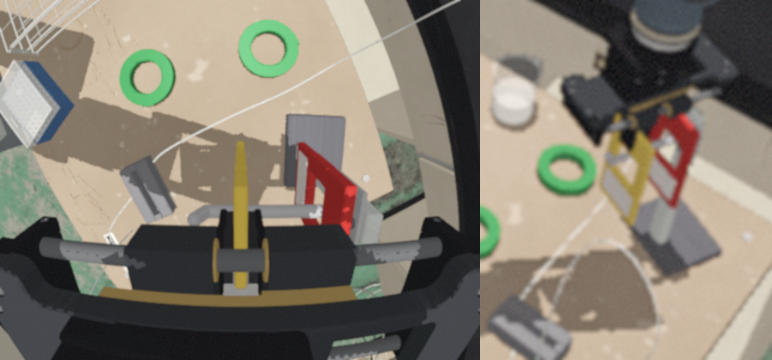

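The yellow window encloses the prong inside the tip, and the red tag is undisturbed. Releasing and raising straight up.

```bash
python3 -m pendant '[{"jaw":0.1,"linear":[0,0,0],"twist":0},{"jaw":0.25,"linear":[0,0,0],"twist":0},{"jaw":0.3,"linear":[0,0,0],"twist":0},{"jaw":0.3,"linear":[0,0,0],"twist":0},{"jaw":0.3,"linear":[0,0,-1],"twist":0},{"jaw":0.3,"linear":[0,0,-2],"twist":0},{"jaw":0.3,"linear":[0,0,-3],"twist":0},{"jaw":0.3,"linear":[0,0,-3],"twist":0},{"jaw":0.3,"linear":[0,0,0],"twist":0},{"jaw":0.3,"linear":[0,0,0],"twist":0}]'
cat >> h.py <<'E'
def tape2(q):
    W=cloud(q);H=cv2.cvtColor(q['color'],cv2.COLOR_BGR2HSV)
    n=np.hypot(W[...,0]-.383,W[...,1]-.262)<.15
    m=(cv2.inRange(H,(8,70,80),(25,255,255))>0)&(W[...,2]>.013)&(W[...,2]<.028)&n; p=W[m]
    b=(cv2.inRange(H,(100,120,40),(130,255,255))>0)&(W[...,2]<.02)&n; u=W[b]
    if len(p)>9: print(q['n'],'tape',len(p),np.round(cv2.minEnclosingCircle(p[:,:2].astype(np.float32)*1000)[0],1),np.percentile(p[:,2],[5,50,95]).round(3),'mat',np.round(cv2.minEnclosingCircle(u[:,:2].astype(np.float32)*1000),1) if 0 else cv2.minAreaRect(u[:,:2].astype(np.float32)*1000))
E
python3 - <<'E'
from h import *
state()
for n in ('top','scene'):
    c=snap(n); tape2(c); W=cloud(c);H=cv2.cvtColor(c['color'],cv2.COLOR_BGR2HSV)
    k=(W[...,0]>.5)&(W[...,0]<.72)&(W[...,1]<-.34)&(W[...,1]>-.52)&(W[...,2]>.1)
    for nm,m in (('y',cv2.inRange(H,(20,120,80),(35,255,255))>0),('r',((H[...,0]<8)|(H[...,0]>170))&(H[...,1]>140))):
        p=W[m&k]; print(n,nm,len(p),np.median(p,0).round(3),np.percentile(p[:,2],[2,98]).round(3))
E
```

```text
time: 29.43
position: [0.5665, -0.3991, 0.3525]
tool_rot: [0.843, 0.537, 0.001, 0.003]
ft_force: [-0.2, 0.1, -0.6]
grip_width: 0.0262
grip_force: 0.0
t 29.43 p [ 0.5665 -0.3991  0.3525] x [ 0.423  0.906 -0.002] y [ 0.906 -0.423  0.006] z [ 0.005 -0.005 -1.   ] F [-0.2  0.1 -0.6] w 0.0262 g 0.0 q [-0.77  0.53  1.1  -0.    1.5  -0.34]
top tape 273 [380.1 274.3] [0.014 0.021 0.026] mat ((386.8007507324219, 259.57757568359375), (164.83554077148438, 156.6322021484375), 54.15665054321289)
  return _methods._mean(a, axis=axis, dtype=dtype,
  ret = um.true_divide(
Traceback (most recent call last):
IndexError: index -1 is out of bounds for axis 0 with size 0
```

```bash
python3 -m pendant '[{"jaw":0.48,"linear":[2.95,-2.53,0],"twist":0},{"jaw":0.48,"linear":[2.95,-2.53,0],"twist":0},{"jaw":0.48,"linear":[2.95,-2.53,0],"twist":0},{"jaw":0.48,"linear":[2.95,-2.53,0.6],"twist":0},{"jaw":0.48,"linear":[2.95,-2.53,0.6],"twist":0},{"jaw":0.48,"linear":[2.95,-2.53,0.6],"twist":0},{"jaw":0.48,"linear":[2.95,-2.53,0.6],"twist":0},{"jaw":0.48,"linear":[2.95,-2.53,0.6],"twist":0},{"jaw":0.48,"linear":[2.95,-2.53,0.6],"twist":0},{"jaw":0.48,"linear":[2.95,-2.53,0.6],"twist":0},{"jaw":0.48,"linear":[2.95,-2.53,0.6],"twist":0},{"jaw":0.48,"linear":[2.95,-2.53,0.6],"twist":0}]' && python3 -m pendant '[{"jaw":0.48,"linear":[2.95,-2.53,0.6],"twist":0},{"jaw":0.48,"linear":[2.95,-2.53,0.6],"twist":0},{"jaw":0.48,"linear":[2.95,-2.53,0.6],"twist":0},{"jaw":0.48,"linear":[2.95,-2.53,0.6],"twist":0},{"jaw":0.48,"linear":[0,0,0],"twist":-6.7},{"jaw":0.48,"linear":[0,0,0],"twist":-6.7},{"jaw":0.48,"linear":[0,0,0],"twist":-6.7},{"jaw":0.48,"linear":[0,0,0],"twist":-6.7},{"jaw":0.48,"linear":[0,0,0],"twist":-6.7},{"jaw":0.48,"linear":[0,0,0],"twist":-6.7},{"jaw":0.48,"linear":[0,0,0],"twist":-6.7},{"jaw":0.48,"linear":[0,0,0],"twist":-6.7}]' && python3 -m pendant '[{"jaw":0.48,"linear":[0,0,0],"twist":-6.7},{"jaw":0.48,"linear":[0,0,0],"twist":-6.7},{"jaw":0.48,"linear":[0,0,0],"twist":0},{"jaw":0.48,"linear":[0,0,0],"twist":0}]'
python3 - <<'E'
from h import *
state()
for n in ('wrist','top','scene'):
    c=snap(n); tape2(c)
    if n=='wrist': continue
    W=cloud(c);H=cv2.cvtColor(c['color'],cv2.COLOR_BGR2HSV)
    k=(W[...,0]>.5)&(W[...,0]<.72)&(W[...,1]<-.34)&(W[...,1]>-.52)&(W[...,2]>.1)
    for nm,m in (('y',cv2.inRange(H,(20,120,80),(35,255,255))>0),('r',((H[...,0]<8)|(H[...,0]>170))&(H[...,1]>140))):
        p=W[m&k]
        if len(p): print(n,nm,len(p),np.median(p,0).round(3),np.percentile(p[:,2],[2,98]).round(3))
E
```

```text
time: 30.48
position: [0.438, 0.0527, 0.2934]
tool_rot: [0.844, 0.537, -0.001, -0.001]
ft_force: [0.6, 0.5, -0.4]
grip_width: 0.0414
grip_force: 0.0
time: 31.48
position: [0.397, 0.2004, 0.2695]
tool_rot: [0.508, 0.861, -0.001, -0.001]
ft_force: [0.4, -0.2, 0.2]
grip_width: 0.0417
grip_force: 0.0
time: 31.82
position: [0.3974, 0.2005, 0.2699]
tool_rot: [0.408, 0.913, -0.001, -0.001]
ft_force: [-0.0, -0.4, -0.0]
grip_width: 0.0417
grip_force: 0.0
t 31.82 p [0.3974 0.2005 0.2699] x [-0.667  0.745  0.001] y [ 0.745  0.667 -0.002] z [-0.002 -0.    -1.   ] F [-0.  -0.4 -0. ] w 0.0417 g 0.0 q [ 0.22  0.24  1.82  0.    1.08 -0.51]
wrist tape 2088 [418.4 293.4] [0.018 0.02  0.023] mat ((384.1884765625, 260.16131591796875), (165.35675048828125, 165.66525268554688), 32.846168518066406)
top tape 85 [393.  241.1] [0.015 0.02  0.026] mat ((384.57000732421875, 263.47723388671875), (79.60285186767578, 162.6917724609375), 25.771982192993164)
top y 201 [ 0.566 -0.392  0.246] [0.163 0.27 ]
top r 200 [ 0.623 -0.421  0.248] [0.174 0.269]
scene tape 295 [415.5 291. ] [0.014 0.021 0.027] mat ((380.5555419921875, 264.04132080078125), (164.3125457763672, 145.98321533203125), 9.178199768066406)
scene y 335 [ 0.557 -0.409  0.237] [0.14  0.266]
scene r 309 [ 0.614 -0.433  0.241] [0.152 0.267]
```

Run:
```python
from h import *
c=snap('wrist'); W=cloud(c);H=cv2.cvtColor(c['color'],cv2.COLOR_BGR2HSV)
m=(cv2.inRange(H,(8,70,80),(25,210,255))>0)&(W[...,2]>.012)&(W[...,2]<.03)&(np.hypot(W[...,0]-.383,W[...,1]-.262)<.15)
m=cv2.morphologyEx(m.astype(np.uint8),cv2.MORPH_OPEN,np.ones((3,3)))
n,l,st,ce=cv2.connectedComponentsWithStats(m)
for i in range(1,n):
    if st[i,4]>200: p=W[l==i]; print(st[i],ce[i].round(),np.round(cv2.minEnclosingCircle(p[:,:2].astype(np.float32)*1000)[0],1),cv2.minEnclosingCircle(p[:,:2].astype(np.float32)*1000)[1])
cv2.imwrite('pics/w11.png',c['color'])
```

```text
[ 263   71   66   64 1784] [295. 103.] [351.5 278.5] 40.360816955566406
[408 134   8  44 228] [412. 155.] [504.6 334.8] 28.267860412597656
```

View pics/w11.png

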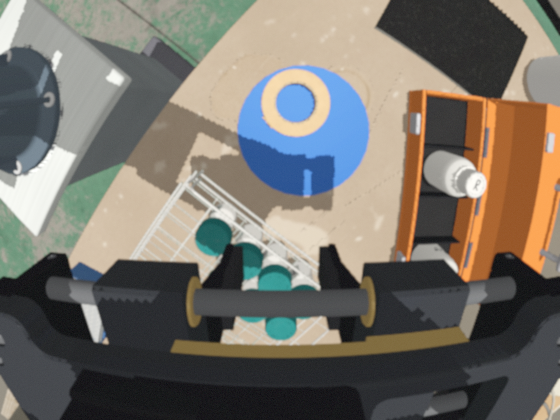

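The tape's centre is at (295,102) in the image, i.e. (0.3515,0.2785). That is 36 mm off centre: on the mat, but with little margin. I'll regrasp it and centre it.

```bash
python3 -m pendant '[{"jaw":0.48,"linear":[2.97,1.61,2],"twist":0},{"jaw":0.48,"linear":[2.97,1.61,3],"twist":0},{"jaw":0.48,"linear":[2.97,1.61,3],"twist":0},{"jaw":0.48,"linear":[0,0,4],"twist":0},{"jaw":0.48,"linear":[0,0,4],"twist":0},{"jaw":0.48,"linear":[0,0,2],"twist":0},{"jaw":0.48,"linear":[0,0,0],"twist":0},{"jaw":0.48,"linear":[0,0,0],"twist":0}]'
python3 - <<'E'
from h import *
todelta([.374,.299,.025]); c=snap('wrist'); W=cloud(c);H=cv2.cvtColor(c['color'],cv2.COLOR_BGR2HSV)
m=(cv2.inRange(H,(8,70,80),(25,210,255))>0)&(W[...,2]>.012)&(W[...,2]<.03)&(np.hypot(W[...,0]-.3515,W[...,1]-.2785)<.07)
p=W[m]; print(len(p),cv2.minEnclosingCircle(p[:,:2].astype(np.float32)*1000))
E
```

```text
time: 32.68
position: [0.3753, 0.2939, 0.0947]
tool_rot: [0.407, 0.913, -0.001, -0.001]
ft_force: [0.1, -0.6, -0.0]
grip_width: 0.0414
grip_force: 0.0
t 32.68 p [0.3753 0.2939 0.0947] x [-0.669  0.744  0.001] y [ 0.744  0.669 -0.003] z [-0.002 -0.001 -1.   ] F [ 0.1 -0.6 -0. ] w 0.0414 g 0.0 q [ 0.43  0.58  1.92 -0.    0.64 -0.3 ]
tool cm [0.46 0.26 6.97]
5324 ((350.48614501953125, 279.54559326171875), 42.019351959228516)
```

```bash
python3 -m pendant '[{"jaw":0.48,"linear":[0.55,0.25,2],"twist":0},{"jaw":0.48,"linear":[0,0,3],"twist":0},{"jaw":0.48,"linear":[0,0,1.2],"twist":0},{"jaw":0.48,"linear":[0,0,0.7],"twist":0},{"jaw":0.2,"linear":[0,0,0],"twist":0},{"jaw":0,"linear":[0,0,0],"twist":0},{"jaw":0,"linear":[0,0,0],"twist":0},{"jaw":0,"linear":[0,0,0],"twist":0},{"jaw":0,"linear":[0,0,0],"twist":0},{"jaw":0,"linear":[0,0,-1],"twist":0}]' 25 && python3 -m pendant '[{"jaw":0,"linear":[-1.2,0.4,0],"twist":0},{"jaw":0,"linear":[-1.2,0.4,0],"twist":0},{"jaw":0,"linear":[-1.15,0.4,0],"twist":0},{"jaw":0,"linear":[0,0,0.6],"twist":0},{"jaw":0,"linear":[0,0,0.3],"twist":0},{"jaw":0,"linear":[0,0,0],"twist":0},{"jaw":0,"linear":[0,0,0],"twist":0}]'
```

```text
time: 33.57
position: [0.3737, 0.2996, 0.0364]
tool_rot: [0.407, 0.914, -0.0, -0.0]
ft_force: [0.0, -0.1, 0.3]
grip_width: 0.0225
grip_force: 24.7
time: 34.15
position: [0.408, 0.2815, 0.0274]
tool_rot: [0.407, 0.913, 0.001, 0.001]
ft_force: [2.8, -1.0, 3.8]
grip_width: 0.0225
grip_force: 24.8
```

Seated with about 4 N of contact. Releasing, rising and backing off for a final look.

```bash
python3 -m pendant '[{"jaw":0.48,"linear":[0,0,0],"twist":0},{"jaw":0.48,"linear":[0,0,0],"twist":0},{"jaw":0.48,"linear":[0,0,0],"twist":0},{"jaw":0.48,"linear":[0,0,-1.5],"twist":0},{"jaw":0.48,"linear":[0,0,-3],"twist":0},{"jaw":0.48,"linear":[0,0,-4],"twist":0},{"jaw":0.48,"linear":[0,0,-4],"twist":0},{"jaw":0.48,"linear":[-4,0,-4],"twist":0},{"jaw":0.48,"linear":[-4,0,-4],"twist":0},{"jaw":0.48,"linear":[-3,0,0],"twist":0},{"jaw":0.48,"linear":[0,0,0],"twist":0},{"jaw":0.48,"linear":[0,0,0],"twist":0}]'
python3 - <<'E'
from h import *
state(); c=snap('wrist'); s=snap('scene')
W=cloud(c);H=cv2.cvtColor(c['color'],cv2.COLOR_BGR2HSV)
m=(cv2.inRange(H,(8,70,80),(25,210,255))>0)&(W[...,2]>.012)&(W[...,2]<.03)&(np.hypot(W[...,0]-.383,W[...,1]-.262)<.09)
p=W[m]; print(len(p),cv2.minEnclosingCircle(p[:,:2].astype(np.float32)*1000),np.percentile(p[:,2],[5,50,95]))
cv2.imwrite('pics/w12.png',np.hstack([cv2.resize(c['color'],(400,300)),cv2.resize(s['color'][120:360,130:450],(400,300),interpolation=2)]))
E
```

```text
time: 35.15
position: [0.4661, 0.2145, 0.2112]
tool_rot: [0.408, 0.913, -0.0, -0.0]
ft_force: [-0.8, 0.6, -0.5]
grip_width: 0.0422
grip_force: 0.0
t 35.15 p [0.4661 0.2145 0.2112] x [-0.667  0.745  0.001] y [ 0.745  0.667 -0.001] z [-0.001  0.    -1.   ] F [-0.8  0.6 -0.5] w 0.0422 g 0.0 q [ 0.21  0.42  1.74  0.    0.98 -0.52]
2593 ((385.98895263671875, 260.6416931152344), 40.729652404785156) [0.01848233 0.01973606 0.02097513]
```

View pics/w12.png

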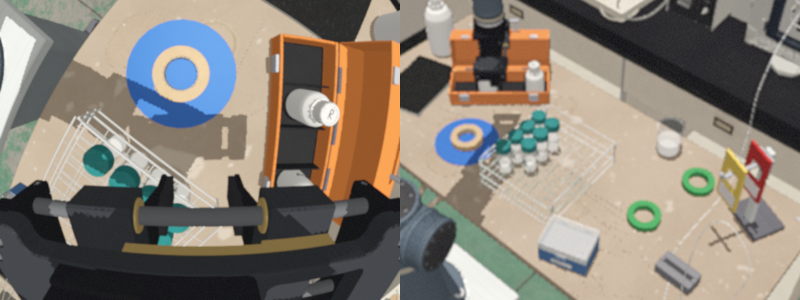

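The tape is centred on the mat at (181,73), both bottles are upright, the lid is open and both tags hang.

```bash
python3 -c "from rig import robot; print(robot.hand_in())"
```

```text
the job is handed in; nothing more can be done
None
```

The job is handed in: the lid rests open on its stop, both bottles stand in bays 0 and 2, the tape lies centred on the mat (regrasped once after it was knocked aside), the yellow tag hangs next to the red one on the prong, and I left the beaker alone; `robot.hand_in()` gave no verdict, so the result is as seen in the last images.

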